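# Modelling tools back on their two sloped bench rests

### The job

Put the four modelling tools that lie on the table in front of you back on the two sloped bench rests, one tool to a groove: the two long slim ones (wooden needle tool, pale spoon tool) on the deep long rest, the two short thick ones (silver scriber, white roller pen) on the short rest. Each must lie in its groove with its working end (on the roller pen the black cap) up the slope and its butt settled down against the lip; leave the pencil and the paint brush lying where they are.

Things in the scene. Friction and masses are not known exactly. Their poses are not given: they have to be found in the camera images.
- long_rest: Fixed rest, 128 wide (y) x 137 deep (x), the deeper one; short tools drop through. Origin under its board, x to the high side. Tools slide down (24 deg = 0.42 rad, rising to +x, slippery metal) onto a 16 high lip, foot at x=-46.3, z=34; supported by an 18 shelf there and a rod 97 up the slope, open between. Grooves at y=+35 and -35: 28 clear between pins at shelf and rod, 17 high. All mm.
- short_rest: Fixed rest, 144 wide (y) x 110 deep (x), the shallow wide one. Origin under its board, x to the high side. Tools slide down (24 deg = 0.42 rad, rising to +x, slippery metal) onto a 16 high lip, foot at x=-33.0, z=34; supported by an 18 shelf there and a rod 68 up the slope, open between. Grooves at y=+38 and -38: 38 clear between pins at shelf and rod, 17 high. All mm.
- needle_tool: Slim wooden handle with a thin steel needle, 169 mm long, about 12 mm thick, lying flat. Its length runs along y: the butt of the handle is at y = +84.5 mm, the needle point at y = -84.5; the solid handle spans y = -32 to +84.5 (grip near y = +22), the needle is thin. Origin on the underside, midway along the tool; the axis is 6 mm above it. 20 g.
- spoon_tool: Slim pale grey-white handle with brass ferrules and a small steel spoon blade, 165 mm long, about 12 mm thick, lying flat. Length along y: butt at y = +82.5 mm, blade tip at y = -82.5; the solid handle spans y = -34 to +82.5 (grip near y = +20). Origin on the underside, midway along; axis 6 mm above it. 30 g.
- scriber: Short thick silver retractable scriber with a dark thumb slider on top and a fine needle at one end, 116 mm long, 19 mm wide, 14 mm high (16 with slider), lying flat. Length along y: blunt butt at y = +58 mm, needle point at y = -58; the solid body spans y = -30 to +58 (grip near y = +14). Origin on the underside, midway along; axis 7 mm above it. 50 g.
- roller_pen_mid (a point): The roller pen: a round white and pink barrel, 22 mm in diameter and 107 mm long, with a black cap at one end, lying on its side (it can roll). This point is on its axis, midway along, 11 mm above the table. Length along y: plain butt is at y = +53.5 mm, the black cap's end at y = -53.5; grip near y = +5. 21 g.
- pencil: Green hexagonal pencil, 168 mm long, 8 mm thick, lying flat among the tools; origin midway along. Bystander, to be left lying.
- brush: Red paint brush, 165 mm long, 14 mm wide at the bristles, 9 mm thick, lying flat to the left of the rests; origin midway along. Bystander, to be left lying.
Mind the look-alikes: they are no part of the job. Leave any pink look-alike of the short_rest alone. Leave any yellow look-alike of the part that bears roller_pen_mid alone.

How it is judged:
By the outcome, as a careful person would: the job done as asked, in the order asked, and still so for the second after the job is handed in, with the robot touching nothing.
It also fails if it takes over 102 s, if anything falls off the work surface, if the arm or the gripper's body presses on something with over 40 N, if the wrist force passes 120 N, or if a joint passes its speed limit or range.

### The arm

A 6-joint arm with a two-finger parallel gripper is mounted at the origin on a cart in front of the work surface, level with it; the furniture and walls round the work are solid. World frame = base frame: x ahead of the robot, y to its left, z up, the work surface at z = 0. Lengths are in mm, angles in degrees, forces in N, time in s.
With the tool pointing down it reaches from about 350 to 850 mm from the base axis. Payload 8.1 kg.
Tool frame: the origin (TCP) lies midway between the tips of the shut fingers; the grasp point (between the pads) lies 19 mm behind it (r.pinch_z is the distance from the TCP to the grasp point, in mm); z points along the fingers, y is the line along which they close (so a half turn about z gives the same grasp; the last joint's range is limited). The gripper opens to 85 mm and grips with 20 to 120 N. Pads are 22 mm wide; open, the fingers measure 114 mm over their backs; the gripper's body (76 mm by 85 mm) begins 54 mm behind the grasp point. The pads swing forward as they close: fully open they stand 13 mm farther back than shut.
Start: joints at [61.857, 7.471, 85.268, -0, 87.261, -4.893], TCP at [236.832, 551.286, 231.292] pointing down, gripper open.
Joint ranges: [-169.43, 169.43], [-51.17, 129.36], [1.28, 143.12], [-76.62, 256.62], [0, 156.53], [-152.29, 152.29]. Speed limits (degrees/s): [136.94, 136.94, 159.86, 180, 180, 180].

### API

Orientations are given as [roll, pitch, yaw] about the fixed x, y, z axes, in that order (R = Rz(yaw) Ry(pitch) Rx(roll)).
In Python, from bench import sensors, optics, job, r gives the robot as it stands.
- The arm moves only by the tool play_rows, never from a script. Its argument "motion" is a list that holds one entry, the list of rows, each a list of 6 numbers: the shift along the tool's x, y, z in cm, then the turn, a rotation vector about the tool's x, y, z in degrees. In form: [[[x, y, z, ax, ay, az], ...]]. A call has 1 to 5 rows; each row is the pose to reach, as a shift and turn from the pose commanded when the call began, along the tool's axes at that moment; what a row does not reach only later rows make up. A row lasts 1/10 s, in which the tool goes at most 50 mm and 8.59 degrees, less where a joint would pass 70% of its speed; a pose out of reach is approached as far as the arm can. A call with a gripper value outside its range is refused whole. "jaw" is the opening, from 0 (shut) to 1 (fully open), set as the call begins (left out, the last holds). The fingers move at their own pace and stop on an object; "squeeze" is the grip in N (left out, the last holds). Time passes only in rows, so rows that repeat a pose let the fingers close. It gives the time, the measured TCP pose, the force, the opening and the grip force at its end, in the units of the state.
- sensors.sense(): the state, without advancing time (a new reading comes with each control period).
- optics.snapshot(name): name is "scene" or "top" or "wrist"; returns a dict with "pixels" (420x560x3 uint8, red, green, blue), "mtx" (3x3 intrinsics, pixels), "R" (3x3) and "t" (3): a world point X has camera coordinates R X + t; the wrist camera has in their place "T_tool_cam" (4x4, takes a point from camera to tool coordinates, whose origin is the TCP and whose axes are the flange's). Camera axes: x right, y down, z forward; pixel columns grow to the right and rows downward; lengths in mm; the calibration is good to about 2 mm. The wrist camera is an equidistant fisheye: a pixel r from the principal point sees the ray r / f radians off the axis. A picture is of the moment at which its call begins: read the wrist's pose just before it. There is no depth.
- job.hand_in(): hands the job in; it is judged then, once.
The state is a dict: "time": time; "joint_pos": joint angles; "qd": joint speeds; "joint_efforts": joint torques, N m; "tool_pos": TCP position; "tcp_rot": TCP orientation; "ft_force": force on the tool from outside, world axes, zero at the start; "wrist_torque": the same for the moment, N m; "finger_gap": finger opening in mm; "grip_force": force on a finger pad.
Only numpy, scipy, OpenCV 4.12 (cv2) and the standard library are available. Lean on these libraries where they do the work, as an engineer would, in place of code of your own. Each camera call takes 0.05 s, during which the arm holds its last target. There are 200 camera calls.

## Working session

There is one attempt and no reset: what is moved stays moved. The work goes in short steps, Python scripts to look and compute and a tool call to move; the robot and the scene stay as the last step left them, time stands still between calls to the robot, and variables do not carry over. Pictures are saved under pics/ and viewed, at most 14 in all, crops included, and the job is handed in when it is done.

Besides the shell and the picture viewer there is one more tool, called after "Emit:" as a command line: name --argument value ..., lists and objects as JSON in quotes. play_rows: Moves the arm, as the interface text tells. Its arguments: {"type":"object","properties":{"motion":{"type":"array","items":{"type":"array","items":{"type":"array","items":{"type":"number"}}}},"jaw":{"type":"number"},"squeeze":{"type":"number"}},"required":["motion"]}

```bash
mkdir -p pics; ls; python3 - <<'E'
from bench import sensors, optics, job, r
import cv2,pickle
print(sensors.sense())
d={}
for n in("scene","top","wrist"):
    s=optics.snapshot(n); d[n]=s; cv2.imwrite(f"pics/{n}0.png",s["pixels"][:,:,::-1]); print(n,{k:(v if k!='pixels' else 0) for k,v in s.items()})
pickle.dump(d,open("s0.pkl","wb"))
E
```

```text
pics
{'time': 0.0, 'joint_pos': array([ 6.18592171e+01,  7.51470184e+00,  8.53313977e+01, -2.07586573e-04,
        8.72611177e+01, -4.89147887e+00]), 'qd': array([-0.03821784, -0.05311344,  0.01367722,  0.02292143, -0.07327136,
       -0.013422  ]), 'joint_efforts': array([-5.98751976e-04, -5.69437373e+01, -5.00522268e+01, -2.54736542e-04,
        1.57691503e-02,  1.27413182e-05]), 'tool_pos': array([236.5389118 , 550.79476461, 230.22836392]), 'tcp_rot': array([-1.79893156e+02, -8.93570031e-03,  1.56750698e+02]), 'ft_force': array([ 0.13855972,  0.01771151, -0.07632357]), 'wrist_torque': array([ 0.05268228, -0.00776978,  0.06403911]), 'grip_force': 0.0, 'finger_gap': 85.79275744227431}
scene {'pixels': 0, 'mtx': array([[424.96068039,   0.        , 276.01316525],
       [  0.        , 424.96068039, 202.62883582],
       [  0.        ,   0.        ,   1.        ]]), 'R': array([[ 0.7163328 , -0.69775615,  0.00191757],
       [-0.4739906 , -0.48862294, -0.73251658],
       [ 0.51205492,  0.52381674, -0.68074649]]), 't': array([-437.69314203,  260.16763397,  959.33978026])}
top {'pixels'
[... 214 characters left out ...]
943],
       [-0.99290669,  0.03017862, -0.11500238],
       [ 0.11541652,  0.01235395, -0.99324036]]), 't': array([ -19.6491674 ,  534.93392929, 1106.46124267])}
wrist {'pixels': 0, 'mtx': array([[325.1922621 ,   0.        , 276.37563978],
       [  0.        , 325.1922621 , 205.15361089],
       [  0.        ,   0.        ,   1.        ]]), 'T_tool_cam': array([[-3.51923056e-05, -9.45508920e-01, -3.25596192e-01,
         8.47023999e+01],
       [ 9.99999388e-01, -3.93226353e-04,  1.03381658e-03,
        -2.06134131e+00],
       [-1.10551580e-03, -3.25595956e-01,  9.45508356e-01,
        -1.43228746e+02],
       [ 0.00000000e+00,  0.00000000e+00,  0.00000000e+00,
         1.00000000e+00]])}
```

View pics/top0.png

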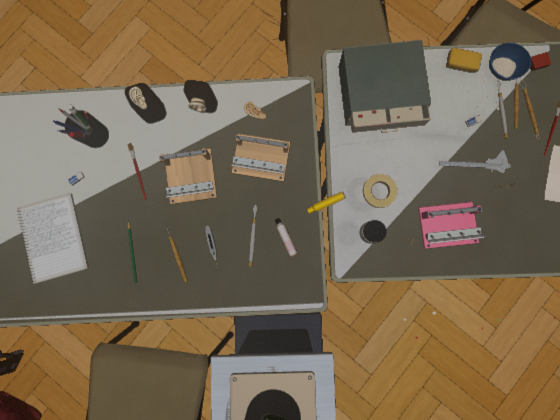

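View pics/scene0.png

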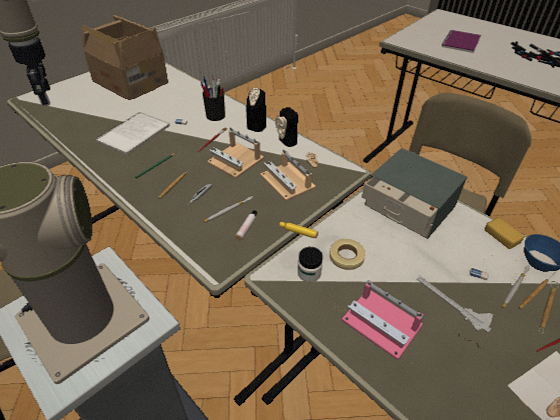

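Top: needle tool about (177,258), scriber (211,243), spoon (253,235) and roller pen (286,237), with all working ends pointing up in the image (+x). The long rest is at (190,177) and the short rest at (260,158). The pink rest and the yellow pen are the look-alikes.

```bash
cat > h.py <<'E'
import numpy as np, cv2
from scipy.spatial.transform import Rotation as Ro
def rot(rpy): return Ro.from_euler('xyz',rpy,degrees=True).as_matrix()
def ray(s,px,pose=None):
    """px Nx2 -> origin, unit dirs (world). pose=(pos,rpy) for wrist"""
    px=np.atleast_2d(np.asarray(px,float)); K=s["mtx"]
    d=(px-K[:2,2])/[K[0,0],K[1,1]]
    if "R" in s:
        D=np.c_[d,np.ones(len(d))]@s["R"]; o=-s["R"].T@s["t"]
    else:
        r=np.linalg.norm(d,axis=1)[:,None]; D=np.c_[d/np.maximum(r,1e-9)*np.sin(r),np.cos(r)]
        T=np.eye(4);T[:3,:3]=rot(pose[1]);T[:3,3]=pose[0];T=T@s["T_tool_cam"]
        D=D@T[:3,:3].T;o=T[:3,3]
    return o,D/np.linalg.norm(D,axis=1)[:,None]
def onz(s,px,z,pose=None):
    o,D=ray(s,px,pose); return o+D*((z-o[2])/D[:,2])[:,None]
def proj(s,X,pose=None):
    X=np.atleast_2d(X)
    if "R" in s:
        c=X@s["R"].T+s["t"]; d=c[:,:2]/c[:,2:]
    else:
        T=np.eye(4);T[:3,:3]=rot(pose[1]);T[:3,3]=pose[0];T=np.linalg.inv(T@s["T_tool_cam"])
        c=X@T[:3,:3].T+T[:3,3]; q=np.linalg.norm(c[:,:2],axis=1); d=c[:,:2]/q[:,None]*np.arctan2(q,c[:,2])[:,None]
    return d*[s["mtx"][0,0],s["mtx"][1,1]]+s["mtx"][:2,2]
def delta(pos,rpy,cur=None):
    """row (cm, deg rotvec) from current measured pose to target; prints"""
    if cur is None:
        from bench import sensors
        st=sensors.sense(); cur=(st["tool_pos"],st["tcp_rot"])
    R0=rot(cur[1]); d=R0.T@(np.array(pos)-cur[0])/10
    w=Ro.from_matrix(R0.T@rot(rpy)).as_rotvec(degrees=True)
    return np.round(np.r_[d,w],2)
E
python3 - <<'E'
import pickle,numpy as np
from h import *
d=pickle.load(open("s0.pkl","rb"));s=d["top"]
for n,p,z in [("needle",[[168,229],[185,281]],6),("scriber",[[208,226],[215,262]],7),("spoon",[[254,206],[251,265]],6),("roller",[[277,219],[294,255]],11),("pencil",[[129,223],[135,282]],4),
 ("long",[[166,152],[213,150],[216,197],[168,203]],5),("short",[[238,136],[289,141],[285,180],[233,174]],5)]:
    w=onz(s,p,z); print(n,w.round(0).tolist(), np.linalg.norm(w[1]-w[0]).round())
print(delta([450,70,230],[180,0,180]))
E
```

```text
needle [[483.0, 267.0, 6.0], [344.0, 222.0, 6.0]] 146.0
scriber [[487.0, 160.0, 7.0], [392.0, 142.0, 7.0]] 97.0
spoon [[537.0, 36.0, 6.0], [381.0, 47.0, 6.0]] 157.0
roller [[500.0, -25.0, 11.0], [404.0, -67.0, 11.0]] 105.0
pencil [[502.0, 373.0, 4.0], [345.0, 355.0, 4.0]] 158.0
long [[693.0, 273.0, 5.0], [695.0, 144.0, 5.0], [565.0, 138.0, 5.0], [553.0, 267.0, 5.0]] 129.0
short [[731.0, 75.0, 5.0], [713.0, -63.0, 5.0], [606.0, -49.0, 5.0], [626.0, 91.0, 5.0]] 140.0
[-3.859e+01 -3.576e+01  1.000e-01 -8.000e-02 -2.000e-02 -2.325e+01]
```

Emit:
play_rows --motion '[[[-18.3,-15.6,0,0,0,0],[-18.3,-15.6,0,0,0,0],[-18.3,-15.6,0,0,0,0],[-18.3,-15.6,0,0,0,0],[-18.3,-15.6,0,0,0,0]]]'

```text
time: 0.65
tool_pos: [343.9, 333.4, 231.0]
tcp_rot: [-180.0, 0.0, 156.7]
ft_force: [0.6, 0.1, -0.3]
finger_gap: 85.5
grip_force: 0.0
```

Emit:
play_rows --motion '[[[-18.3,-15.6,0,0,0,-23.25],[-18.3,-15.6,0,0,0,-23.25],[-18.3,-15.6,0,0,0,-23.25],[-18.3,-15.6,0,0,0,-23.25],[-18.3,-15.6,0,0,0,-23.25]]]'

```text
time: 1.15
tool_pos: [445.0, 129.2, 231.3]
tcp_rot: [180.0, 0.0, -179.9]
ft_force: [0.6, 0.5, 0.2]
finger_gap: 85.3
grip_force: 0.0
```

Emit:
play_rows --motion '[[[0,0,0,0,0,0],[0,0,0,0,0,0]]]'

```text
time: 1.35
tool_pos: [444.9, 129.8, 231.0]
tcp_rot: [180.0, -0.0, 179.8]
ft_force: [-0.1, 0.7, 0.0]
finger_gap: 85.2
grip_force: 0.0
```

```bash
python3 - <<'E'
from bench import sensors, optics
import cv2,pickle
st=sensors.sense(); s=optics.snapshot("wrist"); pickle.dump((st,s),open("s1.pkl","wb"))
print(st["time"],st["tool_pos"],st["tcp_rot"]); cv2.imwrite("pics/w1.png",s["pixels"][:,:,::-1])
E
```

```text
1.35 [444.85218198 129.82719613 230.9895492 ] [ 1.79988898e+02 -4.41816276e-02  1.79798811e+02]
```

View pics/w1.png

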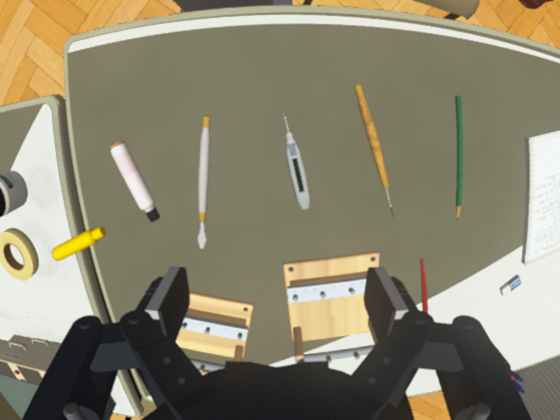

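Wrist view: roller pen runs from butt (117,145) to cap (153,215). The spoon's butt is at (206,118) and its blade at (202,245). The scriber is reversed, with its needle at (285,115) toward the robot and its butt at (305,207). The needle tool runs from butt (359,86) to tip (392,215), and the rests are at the bottom. Now I'll measure these precisely.

```bash
python3 - <<'E'
import pickle,cv2,numpy as np
from h import *
st,s=pickle.load(open("s1.pkl","rb")); pose=(st["tool_pos"],st["tcp_rot"])
im=s["pixels"].astype(int); g=cv2.medianBlur(s["pixels"],31).astype(int)
m=(np.abs(im-g).max(2)>22).astype(np.uint8)
box={"roller":(100,130,165,225,11,107),"spoon":(190,108,218,255,6,165),"scriber":(272,105,318,216,7,116),"needle":(345,75,402,222,6,169),"pencil":(445,88,472,226,4,168)}
for n,(x0,y0,x1,y1,z,L) in box.items():
    mm=m[y0:y1,x0:x1]; k,lab,sta,_=cv2.connectedComponentsWithStats(mm,connectivity=8)
    keep=[i for i in range(1,k) if sta[i,4]>4]
    yy,xx=np.where(np.isin(lab,keep)); P=np.c_[xx+x0,yy+y0]
    W=onz(s,P,z,pose)[:,:2]; c=W.mean(0); u=np.linalg.svd(W-c,full_matrices=False)[2][0]
    if u[0]<0:u=-u
    t=(W-c)@u; v=np.array([-u[1],u[0]]); q=(W-c)@v
    prof=[(round(float(q[(t>=a)&(t<a+8)].mean()),1),round(float(np.ptp(q[(t>=a)&(t<a+8)])),1)) for a in np.arange(t.min(),t.max(),8) if ((t>=a)&(t<a+8)).any()]
    print(n,"ends",(c+u*t.min()).round(1),(c+u*t.max()).round(1),"len",np.ptp(t).round(1),L,"ang",np.degrees(np.arctan2(u[1],u[0])).round(1)); print("  ",prof)
E
```

```text
roller ends [404.  -69.1] [504.3 -24.5] len 109.8 107 ang 24.0
   [(0.1, 22.8), (0.7, 23.5), (0.1, 23.0), (-0.2, 22.4), (-0.2, 22.5), (-0.2, 22.4), (-0.3, 22.6), (-0.3, 22.7), (-0.2, 22.6), (-0.5, 22.9), (-0.3, 22.9), (0.1, 21.0), (1.0, 17.7), (0.5, 17.0)]
spoon ends [378.5  48.7] [544.3  31.6] len 166.7 165 ang -5.9
   [(0.5, 7.4), (0.5, 8.1), (-0.1, 8.5), (-0.2, 9.8), (0.1, 10.0), (0.3, 10.0), (-0.1, 11.1), (0.1, 10.0), (-0.6, 11.2), (0.1, 11.3), (-0.7, 10.1), (-0.0, 10.1), (-0.3, 10.1), (-0.5, 9.0), (-0.0, 9.0), (0.6, 7.8), (0.3, 5.2), (0.6, 6.5), (0.3, 11.8), (-0.0, 11.8), (0.1, 7.9)]
scriber ends [380.4 137.8] [491.  163.6] len 113.5 116 ang 13.1
   [(-0.1, 2.7), (-0.1, 2.5), (-0.1, 7.4), (-0.1, 10.5), (-0.1, 14.4), (0.1, 15.5), (-0.0, 16.5), (0.1, 16.9), (0.1, 17.3), (0.1, 16.7), (0.1, 16.2), (0.1, 16.0), (-0.1, 15.2), (-0.2, 12.4), (-0.5, 7.3)]
needle ends [342.4 219.5] [488.2 270.9] len 154.7 169 ang 19.4
   [(0.1, 9.0), (-0.1, 8.7), (-0.1, 9.9), (-0.1, 11.1), (0.1, 11.4), (0.1, 12.0), (0.1, 12.2), (-0.1, 12.6), (-0.0, 12.8), (-0.0, 12.3), (0.0, 11.7), (-0.0, 11.2), (-0.2, 10.4), (-0.1, 10.1), (0.2, 8.9), (-0.1, 8.7), (0.4, 4.3), (-0.0, 3.2), (0.1, 1.9), (-0.0, 2.9)]
pencil ends [344.3 354. ] [505.1 376. ] len 162.3 168 ang 7.8
   [(-0.2, 9.2), (0.5, 9.2), (0.1, 8.1), (-0.4, 8.1), (-0.3, 9.4), (0.1, 9.3), (0.3, 8.0), (0.0, 8.0), (0.0, 8.0), (0.1, 8.0), (0.1, 8.0), (0.1, 8.1), (0.3, 8.2), (0.1, 8.1), (-0.1, 8.1), (-0.6, 8.4), (-0.2, 8.5), (0.2, 8.4), (-0.2, 7.0), (0.7, 4.9), (0.0, 1.8)]
```

```bash
python3 - <<'E'
import pickle,cv2
st,s=pickle.load(open("s1.pkl","rb")); t=pickle.load(open("s0.pkl","rb"))["top"]
a=cv2.resize(s["pixels"][240:380,170:400],None,fx=3.4,fy=3.4,interpolation=cv2.INTER_CUBIC)
cv2.imwrite("pics/w1c.png",a[:,:,::-1])
b=cv2.resize(t["pixels"][125:210,155:300],None,fx=5.4,fy=5.4,interpolation=cv2.INTER_CUBIC)
cv2.imwrite("pics/t0c.png",b[:,:,::-1])
E
```

```text
(no output)
```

View pics/w1c.png

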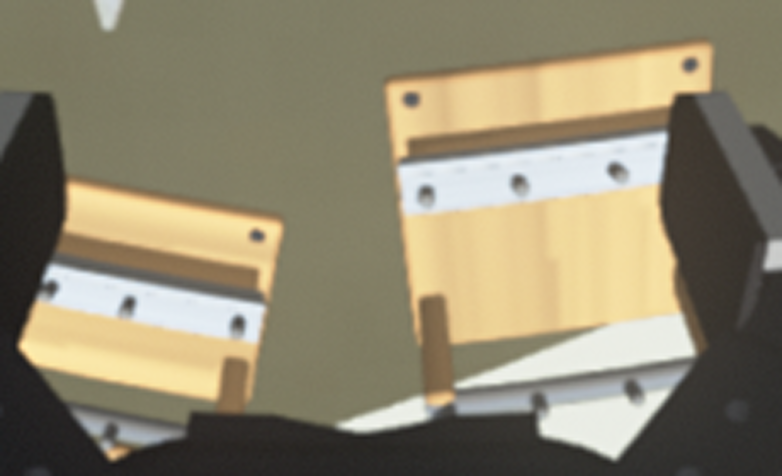

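View pics/t0c.png

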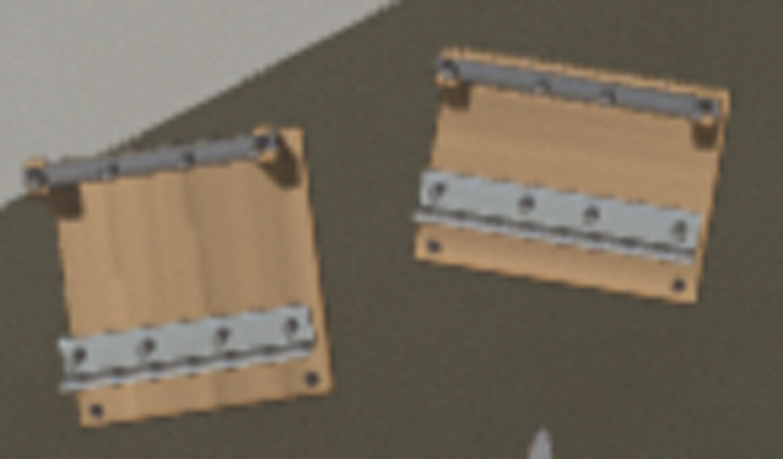

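Crops: the long rest's shelf pins, lip, rod pins and board corners are visible, but the fingers hide part of them in the wrist view. I'll move 15 cm forward for a clear wrist view of the rests.

Emit:
play_rows --motion '[[[-15.5,-1.5,0,0,0,0],[-15.5,-1.5,0,0,0,0],[-15.5,-1.5,0,0,0,0],[-15.5,-1.5,0,0,0,0],[-15.5,-1.5,0,0,0,0]]]'

```text
time: 1.9
tool_pos: [599.5, 117.6, 229.4]
tcp_rot: [-180.0, -0.2, -179.9]
ft_force: [-0.6, -0.2, 0.5]
finger_gap: 85.7
grip_force: 0.0
```

```bash
python3 - <<'E'
from bench import sensors, optics
import cv2,pickle
st=sensors.sense(); s=optics.snapshot("wrist"); pickle.dump((st,s),open("s2.pkl","wb"))
print(st["time"],st["tool_pos"],st["tcp_rot"])
c=s["pixels"][110:285,150:400]; cv2.imwrite("pics/w2.png",cv2.resize(c,None,fx=3.2,fy=3.2,interpolation=cv2.INTER_CUBIC)[:,:,::-1])
E
```

```text
1.9 [599.50718734 117.61375008 229.40028987] [-179.99888674   -0.19234865 -179.89245392]
```

View pics/w2.png

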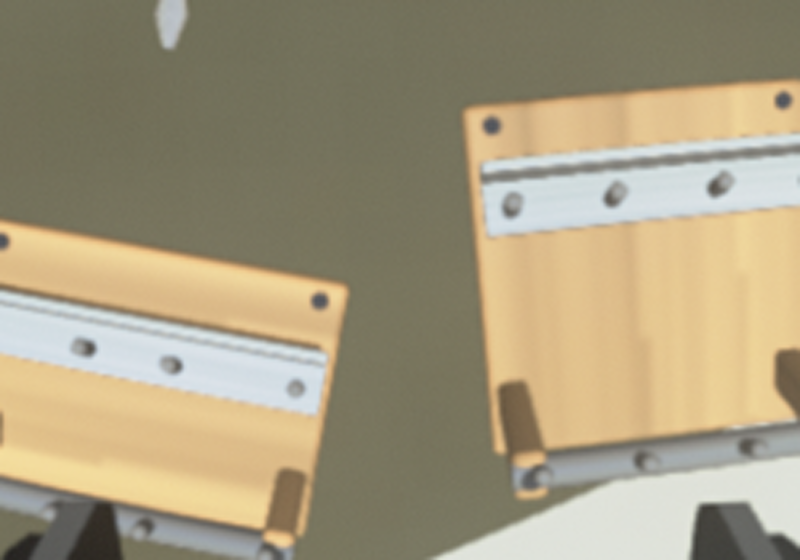

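Wrist crop: long-rest shelf pins at (512,205), (616,195) and (721,184), rod pins at (540,477), (648,461) and (752,447). Short-rest shelf pins at (295,388), (172,366) and (84,348). I'll triangulate the pins against the top view and fit the rest poses.

```bash
python3 - <<'E'
import pickle,numpy as np
from h import *
st,s=pickle.load(open("s2.pkl","rb")); pose=(st["tool_pos"],st["tcp_rot"]); t=pickle.load(open("s0.pkl","rb"))["top"]
W=lambda p:np.array(p)/3.2+[150,110]; T=lambda p:np.array(p)/5.4+[155,125]
# (name, rest, local y idx) top px, wrist px
L=[("Ls",(291,325),(512,205)),("Ls",(222,335),(616,195)),("Ls",(148,346),(721,184)),("Lr",(263,143),(540,477)),("Lr",(187,157),(648,461)),("Lr",(111,167),(752,447)),
("Lscrew",(312,378),(491,125)),("Lscrew",(97,410),(783,100)),("Lcorner",(331,390),(464,110)),
("Ss",(437,190),(295,388)),("Ss",(528,203),(172,366)),("Ss",(591,213),(84,348)),("Sr",(447,68),(272,550)),("Sr",(543,83),(143,528)),
("Sscrew",(433,246),(319,300)),("Sscrew",(679,286),(2,241)),("Scorner",(416,258),(348,288))]
for n,a,b in L:
    o1,d1=ray(t,T(a));o2,d2=ray(s,W(b),pose);d1=d1[0];d2=d2[0]
    k=np.linalg.lstsq(np.c_[d1,-d2],o2-o1,rcond=None)[0]; p=o1+k[0]*d1;q=o2+k[1]*d2
    print(n,((p+q)/2).round(1),"gap",(p-q).round(1), "onz10/45 w",onz(s,W(b),10,pose)[0].round(1),onz(s,W(b),45,pose)[0].round(1), "t45",onz(t,T(a),45)[0].round(1))
E
```

```text
Ls [592.6 151.   40.3] gap [-1.4 -1.4 -0.5] onz10/45 w [600.5 155.   10. ] [592.2 151.2  45. ] t45 [591.  149.5  45. ]
Ls [583.4 179.5  67.4] gap [ 0.2 -2.4 -0.5] onz10/45 w [596.3 192.9  10. ] [588.4 185.5  45. ] t45 [587.2 182.9  45. ]
Ls [578.1 212.   73.8] gap [ 0.4 -0.2  0. ] onz10/45 w [591.4 232.6  10. ] [584.  221.3  45. ] t45 [582.9 218.8  45. ]
Lr [673.5 158.1  77.8] gap [-0.5 -4.  -0.9] onz10/45 w [710.6 170.4  10. ] [691.7 165.1  45. ] t45 [681.2 162.3  45. ]
Lr [665.9 192.4  83.6] gap [ 0.5 -3.  -0.5] onz10/45 w [704.2 213.8  10. ] [685.9 204.4  45. ] t45 [675.5 199.5  45. ]
Lr [661.9 227.6  84. ] gap [ 0.9 -1.8 -0.3] onz10/45 w [699.1 257.4  10. ] [681.3 243.8  45. ] t45 [671.7 236.6  45. ]
Lscrew [572.6 147.7  -2.3] gap [-1.7 -0.2 -0.3] onz10/45 w [571.5 146.8  10. ] [566.  143.8  45. ] t45 [564.9 139.6  45. ]
Lscrew [556.5 249.4  23.1] gap [-2.1 -0.2 -0.3] onz10/45 w [559.2 254.5  10. ] [554.9 241.2  45. ] t45 [552.5 243.5  45. ]
Lcorner [5.663e+02 1.377e+02 5.000e-01] gap [-2.6 -0.1 -0.4] onz10/45 w [566.2 137.2  10. ] [561.2 135.1  45. ] t45 [558.7 130.5  45. ]
Ss [
[... 257 characters left out ...]
 [-1.4 -0.6 -0.3] onz10/45 w [656.3  -7.3  10. ] [642.6   4.5  45. ] t45 [641.4   3.2  45. ]
Sr [710.6  70.   64.1] gap [-0.3 -0.4 -0.1] onz10/45 w [745.1  62.2  10. ] [722.9  67.3  45. ] t45 [715.8  71.8  45. ]
Sr [701.9  24.3  65.1] gap [-1.1 -1.1 -0.4] onz10/45 w [736.2   8.4  10. ] [714.8  18.8  45. ] t45 [706.7  25.1  45. ]
Sscrew [635.1  84.6  11.8] gap [-1.6 -1.1 -0.4] onz10/45 w [636.6  84.9  10. ] [624.8  87.9  45. ] t45 [627.6  80.1  45. ]
Sscrew [612.3 -37.8   7.5] gap [-2.6 -0.6 -0.5] onz10/45 w [613.1 -36.5  10. ] [603.6 -21.8  45. ] t45 [604.2 -38.4  45. ]
Scorner [631.2  94.4   6.9] gap [-3.3 -2.3 -0.9] onz10/45 w [632.   95.7  10. ] [620.6  97.7  45. ] t45 [622.   88.5  45. ]
```

```bash
cat > rests.py <<'E'
import pickle,numpy as np
from scipy.optimize import least_squares
from h import *
st,s=pickle.load(open("s2.pkl","rb")); pose=(st["tool_pos"],st["tcp_rot"]); t=pickle.load(open("s0.pkl","rb"))["top"]
W=lambda p:np.array(p)/3.2+[150,110]; T=lambda p:np.array(p)/5.4+[155,125]
sh=lambda x0,y:(x0+9*.914-3.5,y,45.5); rd=lambda x0,L,y:(x0+L*.914-3.5,y,34+L*.407+7.8)
obs={"long":[(sh(-46.3,-52),(291,325),(512,205)),(sh(-46.3,-18),(222,335),(616,195)),(sh(-46.3,18),(148,346),(721,184)),(sh(-46.3,52),(79,355),None),
 (rd(-46.3,97,-52),(263,143),(540,477)),(rd(-46.3,97,-18),(187,157),(648,461)),(rd(-46.3,97,18),(111,167),(752,447)),(rd(-46.3,97,52),(37,176),None)],
"short":[(sh(-33,60),(437,190),(295,388)),(sh(-33,16),(528,203),(172,366)),(sh(-33,-16),(591,213),(84,348)),(sh(-33,-60),(680,229),None),
 (rd(-33,68,60),(447,68),(272,550)),(rd(-33,68,16),(543,83),(143,528)),(rd(-33,68,-16),(609,97),None),(rd(-33,68,-60),(707,106),None)]}
def world(p,X):
    c,q=np.cos(p[2]),np.sin(p[2]); X=np.atleast_2d(X); return np.c_[p[0]+c*X[:,0]-q*X[:,1],p[1]+q*X[:,0]+c*X[:,1],X[:,2]]
def fit(o,views="tw"):
    def f(p):
        e=[]
        for X,a,b in o:
            Y=world(p,X)
            if "t" in views: e.append((proj(t,Y)[0]-T(a))*2.4)
            if b and "w" in views: e.append((proj(s,Y,pose)[0]-W(b))*1.0)
        return np.ravel(e)
    r=least_squares(f,[640,120,0],loss="soft_l1"); return r.x,f(r.x)
if __name__=="__main__":
    for n,o in obs.items():
        for v in("tw","t","w"):
            p,e=fit(o,v); print(n,v,p[:2].round(1),np.degrees(p[2]).round(2),"rms",np.sqrt((e**2).mean()).round(2))
            if v=="tw": print(e.reshape(-1,2).round(1).tolist())
E
python3 rests.py
```

```text
long tw [626.8 206.2] 6.65 rms 1.08
[[-0.4, -0.5], [-1.3, -0.6], [-0.7, -0.4], [-1.7, -0.8], [-0.6, -0.5], [-1.6, -0.5], [-0.9, 0.0], [-3.4, 0.9], [-0.6, -0.6], [-1.4, -0.7], [-1.7, 0.4], [-1.2, -0.2], [-1.0, 0.4], [-0.0, 0.4]]
long t [626.5 205.2] 6.27 rms 0.73
long w [627.1 207.7] 6.57 rms 0.45
short tw [672.   13.9] -5410.93 rms 1.3
[[-0.5, -0.5], [-0.6, -0.8], [-1.3, -0.0], [-1.1, -1.2], [-0.4, 0.1], [-1.1, -1.0], [-0.1, -0.8], [1.1, 0.2], [-2.6, 0.9], [-1.3, -0.2], [-1.0, 0.2], [-1.2, -1.8], [-4.3, 0.5]]
short t [671.7  13. ] -1811.13 rms 1.14
short w [673.   15.3] -7210.11 rms 0.66
```

```bash
cat >> h.py <<'E'
REST={"long":(626.8,206.7,6.6,-46.3),"short":(672.4,14.4,-10.7,-33.0)}
def cur(k=5):
    from bench import sensors,optics
    P=[];Q=[]
    for _ in range(k):
        st=sensors.sense(); P.append(st["tool_pos"]); Q.append(rot(st["tcp_rot"])); optics.snapshot("top")
    print("t",round(st["time"],2),"pos",np.mean(P,0).round(1),"rpy",np.round(st["tcp_rot"],1),"F",st["ft_force"].round(1),"gap",round(st["finger_gap"],1),"grip",round(st["grip_force"],1))
    return np.mean(P,0),Ro.from_matrix(Q).mean().as_euler('xyz',degrees=True)
def plan(c,targets,names=None):
    for i,(p,q) in enumerate(targets):
        d=delta(p,q,c); print(i,"row",d.tolist(),"|",np.linalg.norm(d[:3]*10).round(),"mm",np.linalg.norm(d[3:]).round(1),"deg ->",np.round(p,1)); c=(np.array(p,float),q)
def place(rest,gy,d,r,zt,gap=3,h=1,up=0):
    """TCP pose: grip d mm from butt, axis r above slope, TCP at zt above tool underside"""
    x,y,a,fx=REST[rest]; t=np.radians(24); e=np.array([np.cos(t),0,np.sin(t)]); n=np.array([-np.sin(t),0,np.cos(t)])
    p=np.array([fx,gy,34.])+(gap+d)*e+(zt+h+up)*n
    return Ro.from_euler('z',a,degrees=True).apply(p)+[x,y,0],(180,24,180+a)
def grip(butt,ang,d):
    a=np.radians(ang); return np.array(butt)+d*np.array([np.cos(a),np.sin(a)])
E
python3 - <<'E'
from h import *
c=cur(5); g=grip((342.4,219.5),19.4,62.5); q=(180,0,199.4)
plan(c,[((c[0]+np.r_[g,100])/2,(180,0,190)),(np.r_[g,100],q),(np.r_[g,30],q),(np.r_[g,2.5],q)])
print(place("long",35,62.5,6,2.5))
E
```

```text
t 2.15 pos [598.8 117.3 231.8] rpy [ 1.800e+02  1.000e-01 -1.799e+02] F [ 0.4 -0.1  0.9] gap 85.7 grip 0.0
0 row [9.86, 6.16, 6.59, 0.01, 0.01, -9.9] | 134.0 mm 9.9 deg -> [500.1 178.8 165.9]
1 row [8.65, 7.77, 6.59, 0.0, 0.0, -9.4] | 134.0 mm 9.4 deg -> [401.4 240.3 100. ]
2 row [0.0, -0.0, 7.0, 0.0, 0.0, 0.0] | 70.0 mm 0.0 deg -> [401.4 240.3  30. ]
3 row [0.0, -0.0, 2.75, 0.0, 0.0, 0.0] | 28.0 mm 0.0 deg -> [401.4 240.3   2.5]
(array([634.81056896, 242.86035512,  63.83865922]), (180, 24, 186.6))
```

Emit:
play_rows --motion '[[[9.85,6.15,6.6,0,0,-9.9],[9.85,6.15,6.6,0,0,-9.9],[9.85,6.15,6.6,0,0,-9.9],[9.85,6.15,6.6,0,0,-9.9]]]' --jaw 0.5

```text
time: 2.6
tool_pos: [496.0, 178.8, 162.4]
tcp_rot: [180.0, -0.3, -169.9]
ft_force: [-0.2, -0.3, -0.3]
finger_gap: 42.8
grip_force: 0.0
```

Emit:
play_rows --motion '[[[8.65,7.75,6.6,0,0,-9.4],[8.65,7.75,6.6,0,0,-9.4],[8.65,7.75,6.6,0,0,-9.4],[8.65,7.75,6.6,0,0,-9.4]]]'

```text
time: 3.0
tool_pos: [398.7, 239.5, 97.3]
tcp_rot: [180.0, -0.2, -160.5]
ft_force: [-0.8, -0.3, -0.0]
finger_gap: 42.7
grip_force: 0.0
```

Emit:
play_rows --motion '[[[0,0,7,0,0,0],[0,0,7,0,0,0],[0,0,7,0,0,0],[0,0,7,0,0,0]]]'

```text
time: 3.4
tool_pos: [404.0, 238.9, 30.8]
tcp_rot: [-180.0, 0.1, -160.7]
ft_force: [0.6, -0.4, 0.5]
finger_gap: 42.8
grip_force: 0.0
```

```bash
python3 - <<'E'
from h import *
c=cur(6); g=grip((342.4,219.5),19.4,62.5); q=(180,0,199.4)
plan(c,[(np.r_[g,2.5],q)])
from bench import optics
s=optics.snapshot("wrist"); cv2.imwrite("pics/n1.png",s["pixels"][:,:,::-1])
E
```

```text
t 3.65 pos [404.5 239.3  31.4] rpy [ 180.     0.2 -160.7] F [-0.1 -0.3  0. ] gap 42.7 grip 0.0
0 row [0.28, 0.19, 2.89, 0.01, 0.19, -0.12] | 29.0 mm 0.2 deg -> [401.4 240.3   2.5]
```

View pics/n1.png

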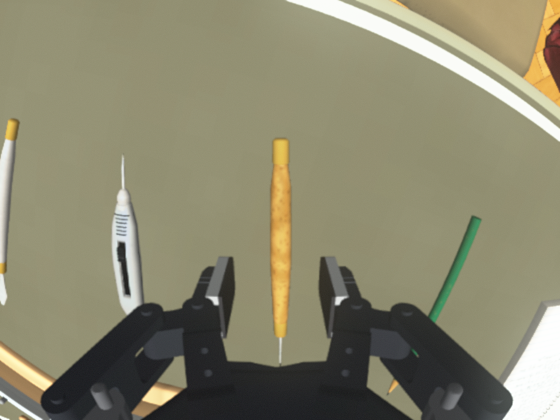

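The tool is centred and aligned between the pads: handle at column 280, pads at 228 and 328. Descending, then closing.

Emit:
play_rows --motion '[[[0.3,0.2,1.5,0,0,0],[0.3,0.2,2.85,0,0,0],[0.3,0.2,2.85,0,0,0],[0.3,0.2,2.85,0,0,0]]]'

```text
time: 4.15
tool_pos: [398.8, 239.5, 0.4]
tcp_rot: [-180.0, -0.1, -160.7]
ft_force: [0.4, -0.2, 0.0]
finger_gap: 42.3
grip_force: 0.0
```

Emit:
play_rows --motion '[[[0,0,0,0,0,0],[0,0,0,0,0,0],[0,0,0,0,0,0],[0,0,0,0,0,0],[0,0,0,0,0,0]]]' --jaw 0 --squeeze 30

```text
time: 4.65
tool_pos: [399.9, 240.0, 1.5]
tcp_rot: [180.0, 0.1, -160.7]
ft_force: [-0.1, -0.4, 5.6]
finger_gap: 11.9
grip_force: 32.2
```

```bash
python3 - <<'E'
from h import *
c=cur(6); zt=2.5
p,q=place("long",35,62.5,6,zt,gap=4,h=1,up=70); m=(c[0]+p)/2; m[2]=150
plan(c,[(c[0]+[0,0,100],c[1]),(m,(180,12,193)),(p,q),place("long",35,62.5,6,zt,gap=4,h=1)])
E
```

```text
t 4.9 pos [399.9 240.    1.5] rpy [ 1.800e+02  1.000e-01 -1.607e+02] F [ 0.  -0.9  6.1] gap 11.6 grip 32.2
0 row [-0.01, 0.0, -10.0, 0.0, 0.0, 0.0] | 100.0 mm 0.0 deg -> [399.9 240.  101.5]
1 row [-9.8, -3.45, -4.84, 0.67, -11.91, 6.28] | 115.0 mm 13.5 deg -> [503.7 239.9 150. ]
2 row [-9.43, -2.35, 4.23, 1.98, -11.99, 6.1] | 106.0 mm 13.6 deg -> [607.4 239.7 128.2]
3 row [0.0, 0.0, 7.0, 0.0, 0.0, 0.0] | 70.0 mm 0.0 deg -> [635.7 243.   64.2]
```

Emit:
play_rows --motion '[[[0,0,-5,0,0,0],[0,0,-10,0,0,0],[0,0,-10,0,0,0],[0,0,-10,0,0,0]]]'

```text
time: 5.35
tool_pos: [400.3, 240.3, 102.4]
tcp_rot: [180.0, 0.2, -160.7]
ft_force: [-0.5, 0.1, -0.8]
finger_gap: 11.4
grip_force: 31.4
```

Emit:
play_rows --motion '[[[-9.8,-3.45,-4.85,0.65,-11.9,6.3],[-9.8,-3.45,-4.85,0.65,-11.9,6.3],[-9.8,-3.45,-4.85,0.65,-11.9,6.3],[-9.8,-3.45,-4.85,0.65,-11.9,6.3],[-9.8,-3.45,-4.85,0.65,-11.9,6.3]]]'

```text
time: 5.85
tool_pos: [501.5, 239.0, 146.9]
tcp_rot: [-180.0, 11.7, -167.0]
ft_force: [-0.0, 0.5, 0.0]
finger_gap: 11.6
grip_force: 31.4
```

Emit:
play_rows --motion '[[[-9.45,-2.35,4.25,2,-12,6.1],[-9.45,-2.35,4.25,2,-12,6.1],[-9.45,-2.35,4.25,2,-12,6.1],[-9.45,-2.35,4.25,2,-12,6.1],[-9.45,-2.35,4.25,2,-12,6.1]]]'

```text
time: 6.35
tool_pos: [605.5, 239.4, 126.0]
tcp_rot: [-180.0, 23.7, -173.4]
ft_force: [-0.1, 0.0, -0.2]
finger_gap: 11.7
grip_force: 31.4
```

```bash
python3 - <<'E'
from h import *
c=cur(6); zt=1.5
plan(c,[place("long",35,61,6,zt,gap=4,h=1.5,up=25),place("long",35,61,6,zt,gap=4,h=1.5)])
from bench import optics
s=optics.snapshot("wrist"); cv2.imwrite("pics/n2.png",s["pixels"][:,:,::-1])
E
```

```text
t 6.6 pos [606.3 239.6 127.3] rpy [-180.    24.  -173.4] F [0.3 0.9 0.2] gap 11.2 grip 31.4
0 row [-0.0, -0.01, 4.51, -0.01, -0.12, 0.01] | 45.0 mm 0.1 deg -> [624.5 241.7  86. ]
1 row [-0.0, -0.0, 2.5, 0.0, 0.0, 0.0] | 25.0 mm 0.0 deg -> [634.6 242.8  63.2]
```

View pics/n2.png

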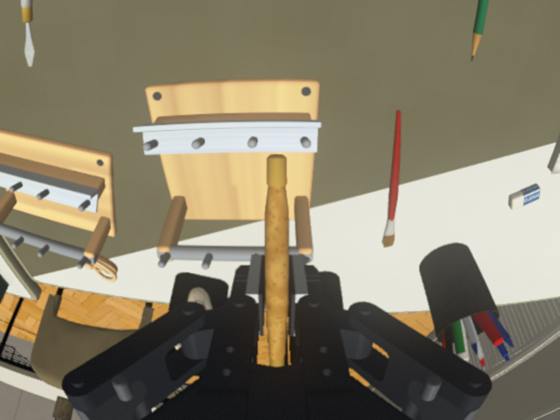

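The tool lines up with the left long-rest groove: butt at column 277, between shelf pins at 252 and 305. Lowering along the tool axis.

Emit:
play_rows --motion '[[[0,0,3,0,0,0],[0,0,5.5,0,0,0],[0,0,7,0,0,0],[0,0,7,0,0,0],[0,0,7,0,0,0]]]'

```text
time: 7.2
tool_pos: [635.1, 242.6, 63.0]
tcp_rot: [-180.0, 23.9, -173.4]
ft_force: [-0.1, 0.3, -0.6]
finger_gap: 11.2
grip_force: 32.7
```

```bash
python3 - <<'E'
from h import *
c=cur(5)
plan(c,[place("long",35,61,6,1.5,gap=4,h=0)])
from bench import optics
s=optics.snapshot("wrist"); cv2.imwrite("pics/n3.png",cv2.resize(s["pixels"][60:330,120:480],None,fx=2.2,fy=2.2,interpolation=cv2.INTER_CUBIC)[:,:,::-1])
E
```

```text
t 7.4 pos [635.3 242.7  63.7] rpy [-180.    24.  -173.4] F [-0.3  0.3  0.3] gap 11.7 grip 32.7
0 row [0.09, 0.02, 0.17, -0.02, -0.05, -0.02] | 2.0 mm 0.1 deg -> [635.2 242.9  61.8]
```

View pics/n3.png

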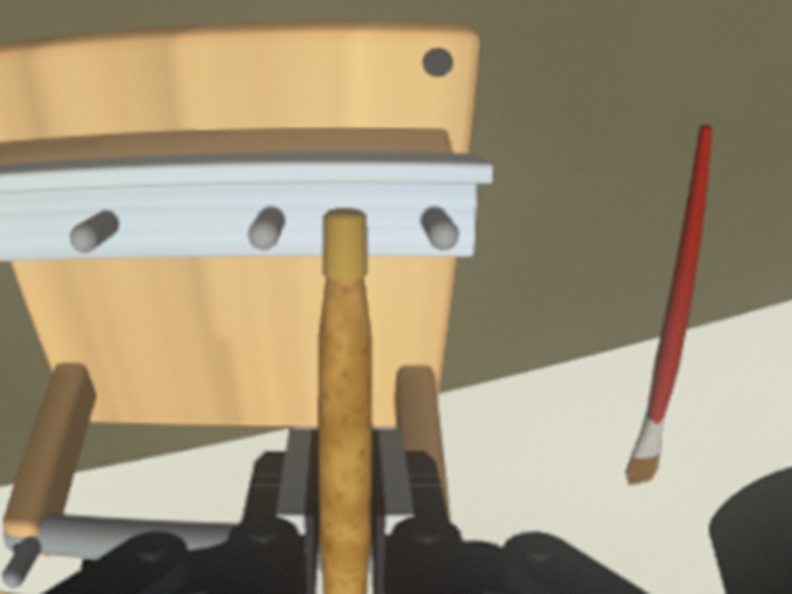

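The butt sits between the pins (345, with pins at 268 and 440), a few mm short of the lip. Lowering slightly, then releasing.

Emit:
play_rows --motion '[[[0.05,0,0.15,0,0,0],[0.05,0,0.15,0,0,0]]]'

```text
time: 7.7
tool_pos: [635.2, 242.6, 61.5]
tcp_rot: [-180.0, 23.9, -173.4]
ft_force: [-0.5, 0.5, -0.2]
finger_gap: 11.7
grip_force: 32.7
```

Emit:
play_rows --motion '[[[0,0,0,0,0,0],[0,0,0,0,0,0],[0,0,0,0,0,0],[0,0,0,0,0,0],[0,0,0,0,0,0]]]' --jaw 0.35

```text
time: 8.2
tool_pos: [635.4, 242.7, 61.6]
tcp_rot: [-180.0, 23.9, -173.4]
ft_force: [-0.9, -0.4, -0.1]
finger_gap: 30.0
grip_force: 0.0
```

Emit:
play_rows --motion '[[[0,0,-2,0,0,0],[0,0,-5,0,0,0],[0,0,-9,0,0,0],[0,0,-9,0,0,0],[0,0,-9,0,0,0]]]'

```text
time: 8.7
tool_pos: [599.9, 239.0, 145.9]
tcp_rot: [180.0, 24.1, -173.4]
ft_force: [-0.2, 0.0, -0.5]
finger_gap: 30.0
grip_force: 0.0
```

```bash
python3 - <<'E'
from h import *
c=cur(5); g=grip((378.5,48.7),-5.9,61.5); q=(180,0,174.1); T=np.r_[g,100]
plan(c,[(c[0]*.67+T*.33+[0,0,40],(180,12,182)),(c[0]*.33+T*.67+[0,0,20],(180,0,178)),(T,q),(np.r_[g,30],q)])
from bench import optics
s=optics.snapshot("wrist"); cv2.imwrite("pics/n4.png",s["pixels"][:,:,::-1])
E
```

```text
t 8.9 pos [598.9 238.4 143.4] rpy [-179.9   23.8 -173.4] F [-0.2 -0.1 -1.1] gap 30.0 grip 0.0
0 row [4.41, -5.83, -4.76, 1.38, 11.89, 4.36] | 87.0 mm 12.7 deg -> [546.3 173.7 169.1]
1 row [6.24, -6.47, 2.23, 0.42, 12.0, 3.99] | 93.0 mm 12.7 deg -> [492.2 107.1 134.3]
2 row [5.02, -6.65, 3.43, 0.0, -0.0, 3.9] | 90.0 mm 3.9 deg -> [439.7  42.4 100. ]
3 row [0.0, -0.0, 7.0, 0.0, 0.0, 0.0] | 70.0 mm 0.0 deg -> [439.7  42.4  30. ]
```

View pics/n4.png

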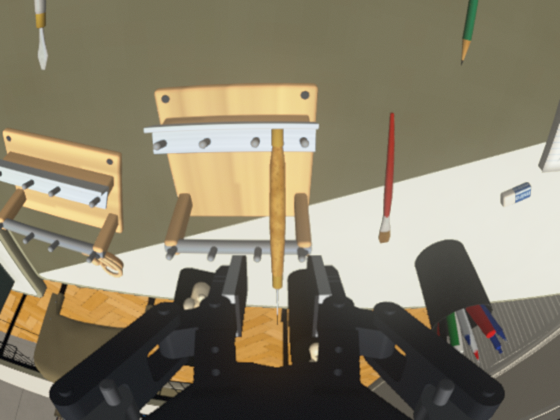

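The needle tool lies in its groove with its butt on the lip (278,130). Next is the spoon.

Emit:
play_rows --motion '[[[4.4,-5.85,-4.75,1.4,11.9,4.35],[4.4,-5.85,-4.75,1.4,11.9,4.35],[4.4,-5.85,-4.75,1.4,11.9,4.35],[4.4,-5.85,-4.75,1.4,11.9,4.35]]]' --jaw 0.5

```text
time: 9.4
tool_pos: [547.3, 173.3, 169.3]
tcp_rot: [180.0, 12.1, -178.1]
ft_force: [-0.7, -0.3, 0.1]
finger_gap: 43.0
grip_force: 0.0
```

Emit:
play_rows --motion '[[[6.25,-6.45,2.25,0.4,12,4],[6.25,-6.45,2.25,0.4,12,4],[6.25,-6.45,2.25,0.4,12,4],[6.25,-6.45,2.25,0.4,12,4]]]'

```text
time: 9.8
tool_pos: [492.1, 107.2, 132.8]
tcp_rot: [180.0, -0.1, 178.0]
ft_force: [0.2, -0.3, 1.1]
finger_gap: 42.8
grip_force: 0.0
```

Emit:
play_rows --motion '[[[5,-6.65,3.45,0,0,3.9],[5,-6.65,3.45,0,0,3.9],[5,-6.65,3.45,0,0,3.9],[5,-6.65,3.45,0,0,3.9]]]'

```text
time: 10.2
tool_pos: [440.5, 43.1, 99.9]
tcp_rot: [180.0, 0.1, 174.1]
ft_force: [0.3, 0.8, 0.2]
finger_gap: 42.9
grip_force: 0.0
```

Emit:
play_rows --motion '[[[0,0,7,0,0,0],[0,0,7,0,0,0],[0,0,7,0,0,0],[0,0,7,0,0,0]]]'

```text
time: 10.6
tool_pos: [441.7, 43.4, 31.2]
tcp_rot: [180.0, 0.1, 174.2]
ft_force: [0.1, 0.9, 1.1]
finger_gap: 42.7
grip_force: 0.0
```

```bash
cat >> h.py <<'E'
def seg(z,win,c,thr=22):
    """axis of object in wrist window (x0,y0,x1,y1) at height z: ends + angle"""
    from bench import optics
    s=optics.snapshot("wrist"); x0,y0,x1,y1=win; im=s["pixels"][y0:y1,x0:x1].astype(int)
    bg=np.median(im[:, :].reshape(-1,3),0); m=(np.abs(im-bg).max(2)>thr).astype(np.uint8)
    k,lab,sta,_=cv2.connectedComponentsWithStats(m); i=1+np.argmax(sta[1:,4]); yy,xx=np.where(lab==i)
    W=onz(s,np.c_[xx+x0,yy+y0],z,c)[:,:2]; ce=W.mean(0); u=np.linalg.svd(W-ce,full_matrices=False)[2][0]; u*=np.sign(u[0]); t=(W-ce)@u
    print("px",xx.min()+x0,xx.max()+x0,yy.min()+y0,yy.max()+y0,"ends",(ce+u*t.min()).round(1),(ce+u*t.max()).round(1),"ang",np.degrees(np.arctan2(u[1],u[0])).round(1),"line y at ends from fit")
E
python3 - <<'E'
from h import *
c=cur(6); g=grip((378.5,48.7),-5.9,61.5); q=(180,0,174.1)
seg(6,(240,60,318,250),c)
plan(c,[(np.r_[g,3],q)])
E
```

```text
t 10.85 pos [442.2  43.   31.8] rpy [180.    0.2 174.1] F [0.5 0.1 0.6] gap 42.4 grip 0.0
px 270 289 139 249 ends [379.2  49.7] [442.3  43.2] ang -5.9 line y at ends from fit
0 row [0.26, -0.09, 2.88, 0.03, 0.2, 0.04] | 29.0 mm 0.2 deg -> [439.7  42.4   3. ]
```

Emit:
play_rows --motion '[[[0.2,0,1.5,0,0,0],[0.2,0,2.85,0,0,0],[0.2,0,2.85,0,0,0],[0.2,0,2.85,0,0,0]]]'

```text
time: 11.35
tool_pos: [438.3, 42.7, 1.8]
tcp_rot: [180.0, -0.0, 174.1]
ft_force: [0.2, -0.1, 0.9]
finger_gap: 42.8
grip_force: 0.0
```

Emit:
play_rows --motion '[[[0,0,0,0,0,0],[0,0,0,0,0,0],[0,0,0,0,0,0],[0,0,0,0,0,0],[0,0,0,0,0,0]]]' --jaw 0 --squeeze 30

```text
time: 11.85
tool_pos: [439.2, 42.7, 2.4]
tcp_rot: [180.0, 0.1, 174.1]
ft_force: [-2.0, -0.2, 7.2]
finger_gap: 11.4
grip_force: 31.9
```

Emit:
play_rows --motion '[[[0,0,-5,0,0,0],[0,0,-10,0,0,0],[0,0,-10,0,0,0],[0,0,-10,0,0,0]]]'

```text
time: 12.25
tool_pos: [439.7, 42.7, 103.2]
tcp_rot: [180.0, 0.2, 174.1]
ft_force: [0.7, 0.4, -0.9]
finger_gap: 11.5
grip_force: 31.1
```

```bash
python3 - <<'E'
from h import *
c=cur(6); zt=2; d=(c[0][0]-379.2)/np.cos(np.radians(5.9)); print("d",d)
p,q=place("long",-35,d,6,zt,gap=4,h=1,up=70); m=(c[0]+p)/2; m[2]=160
plan(c,[(m,(180,12,180)),(p,q)])
E
```

```text
t 12.5 pos [437.7  42.7 100.8] rpy [-180.    -0.2  174.1] F [ 0.2  0.1 -0.2] gap 11.6 grip 31.1
d 58.809581330600786
0 row [-8.03, 7.22, -5.93, -0.61, -12.04, -5.88] | 123.0 mm 13.4 deg -> [525.  106.2 160. ]
1 row [-7.84, 6.35, 5.12, -2.04, -11.99, -6.29] | 113.0 mm 13.7 deg -> [612.3 169.8 126.2]
```

Emit:
play_rows --motion '[[[-8.05,7.2,-5.95,-0.6,-12,-5.9],[-8.05,7.2,-5.95,-0.6,-12,-5.9],[-8.05,7.2,-5.95,-0.6,-12,-5.9],[-8.05,7.2,-5.95,-0.6,-12,-5.9],[-8.05,7.2,-5.95,-0.6,-12,-5.9]]]'

```text
time: 13.05
tool_pos: [525.0, 106.0, 159.9]
tcp_rot: [-180.0, 11.9, -179.9]
ft_force: [-0.9, 0.3, 0.4]
finger_gap: 11.4
grip_force: 31.1
```

Emit:
play_rows --motion '[[[-7.85,6.35,5.1,-2,-12,-6.3],[-7.85,6.35,5.1,-2,-12,-6.3],[-7.85,6.35,5.1,-2,-12,-6.3],[-7.85,6.35,5.1,-2,-12,-6.3],[-7.85,6.35,5.1,-2,-12,-6.3]]]'

```text
time: 13.55
tool_pos: [611.8, 168.6, 125.9]
tcp_rot: [-179.9, 23.8, -173.4]
ft_force: [-0.2, 0.6, 0.3]
finger_gap: 11.3
grip_force: 31.1
```

```bash
python3 - <<'E'
from h import *
c=cur(6); zt=2
plan(c,[place("long",-35,60,6,zt,gap=5,h=0.5)])
from bench import optics
s=optics.snapshot("wrist"); cv2.imwrite("pics/sp2.png",s["pixels"][:,:,::-1])
X,q=place("long",-35,0,6,0,0,6); print("groove butt px",proj(s,X,c),"groove@60",proj(s,place("long",-35,60,6,0,0,6)[0],c))
im=s["pixels"].astype(int)
for y in(160,175,190,205,220): 
    row=im[y,240:320]; print(y,[ (x+240) for x in range(1,80) if abs(row[x]-row[x-1]).max()>40])
E
```

```text
t 13.8 pos [612.6 168.7 127.3] rpy [-179.9   24.1 -173.4] F [ 0.2 -0.  -0.1] gap 11.3 grip 31.1
0 row [-0.17, 0.12, 7.14, -0.08, -0.02, -0.0] | 71.0 mm 0.1 deg -> [642.8 173.3  62.7]
groove butt px [[280.14681764 130.60789854]] groove@60 [[279.91939801 217.10630686]]
160 [245, 267, 287]
175 [246, 287]
190 [247, 267, 287]
205 [248, 250, 264, 289]
220 []
```

View pics/sp2.png

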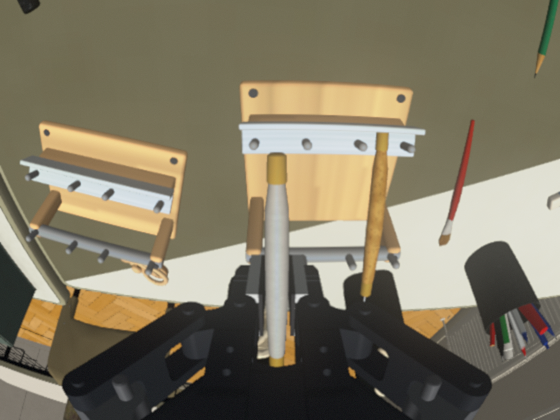

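The spoon's butt (277,155) lines up with the right groove, between pins at 255 and 308. Lowering.

Emit:
play_rows --motion '[[[-0.1,0.1,3,0,0,0],[-0.1,0.1,5.5,0,0,0],[-0.1,0.1,7,0,0,0],[-0.1,0.1,7.1,0,0,0],[-0.1,0.1,7.1,0,0,0]]]'

```text
time: 14.4
tool_pos: [642.6, 173.7, 62.8]
tcp_rot: [-179.9, 24.0, -173.4]
ft_force: [-0.2, 0.4, 0.2]
finger_gap: 11.5
grip_force: 32.3
```

```bash
python3 - <<'E'
from h import *
c=cur(6)
plan(c,[place("long",-35,60,6,2,gap=5,h=0)])
from bench import optics
s=optics.snapshot("wrist"); cv2.imwrite("pics/sp3.png",s["pixels"][:,:,::-1])
im=s["pixels"].astype(int)
for x in(272,277,282): print(x,[(y,im[y,x].tolist()) for y in range(130,176,3)])
E
```

```text
t 14.65 pos [642.7 173.9  63.4] rpy [-179.9   24.1 -173.4] F [-0.5  0.2 -0.1] gap 11.3 grip 32.3
0 row [0.03, -0.05, 0.11, -0.05, 0.05, 0.03] | 1.0 mm 0.1 deg -> [643.  173.3  62.3]
272 [(130, [122, 112, 97]), (133, [110, 107, 103]), (136, [193, 198, 200]), (139, [210, 221, 225]), (142, [207, 218, 221]), (145, [205, 215, 222]), (148, [203, 213, 220]), (151, [204, 214, 222]), (154, [107, 94, 70]), (157, [159, 133, 76]), (160, [168, 139, 78]), (163, [171, 141, 78]), (166, [173, 142, 79]), (169, [173, 143, 79]), (172, [175, 144, 79]), (175, [178, 147, 80])]
277 [(130, [123, 112, 98]), (133, [110, 109, 103]), (136, [193, 199, 200]), (139, [210, 221, 225]), (142, [208, 217, 220]), (145, [204, 216, 220]), (148, [202, 214, 220]), (151, [199, 211, 216]), (154, [109, 95, 67]), (157, [168, 138, 77]), (160, [183, 150, 81]), (163, [183, 152, 83]), (166, [183, 153, 82]), (169, [182, 153, 82]), (172, [182, 154, 83]), (175, [184, 155, 83])]
282 [(130, [123, 112, 97]), (133, [112, 110, 104]), (136, [192, 199, 200]), (139, [209, 220, 224]), (142, [207, 216, 220]), (145, [204, 216, 220]), (148, [202, 214, 219]), (151, [206, 218, 223]), (154, [109, 97, 75]), (157, [156, 130, 74]), (160, [165, 136, 77]), (163, [165, 137, 78]), (166, [166, 138, 77]), (169, [170, 139, 78]), (172, [171, 141, 78]), (175, [173, 143, 79])]
```

Emit:
play_rows --motion '[[[0.05,0,0.15,0,0,0],[0.05,0,0.15,0,0,0]]]'

```text
time: 14.95
tool_pos: [642.8, 173.9, 61.5]
tcp_rot: [-179.9, 24.0, -173.4]
ft_force: [-1.0, 0.1, -0.3]
finger_gap: 11.4
grip_force: 32.4
```

Emit:
play_rows --motion '[[[0,0,0,0,0,0],[0,0,0,0,0,0],[0,0,0,0,0,0],[0,0,0,0,0,0],[0,0,0,0,0,0]]]' --jaw 0.35

```text
time: 15.45
tool_pos: [642.8, 173.9, 61.5]
tcp_rot: [-179.9, 24.0, -173.4]
ft_force: [-0.5, -0.4, -0.4]
finger_gap: 29.8
grip_force: 0.0
```

Emit:
play_rows --motion '[[[0,0,-2,0,0,0],[0,0,-5,0,0,0],[0,0,-9,0,0,0],[0,0,-9,0,0,0],[0,0,-9,0,0,0]]]'

```text
time: 15.95
tool_pos: [607.2, 170.0, 145.6]
tcp_rot: [-180.0, 24.2, -173.4]
ft_force: [-0.1, -0.8, 0.0]
finger_gap: 29.8
grip_force: 0.0
```

```bash
python3 - <<'E'
from h import *
c=cur(6)
from bench import optics,sensors
s=optics.snapshot("wrist"); cv2.imwrite("pics/sp4.png",s["pixels"][:,:,::-1])
g=grip((491,163.6),193.1,44); T=np.r_[g,110]
plan(c,[(c[0]*.67+T*.33+[0,0,60],(180,12,180)),(c[0]*.33+T*.67+[0,0,60],(180,0,180))]+[(T,(180,0,a)) for a in (150,120,90,60,35,13.1)]+[(np.r_[g,30],(180,0,13.1))])
print(sensors.sense()["joint_pos"].round())
E
```

```text
t 16.2 pos [606.1 169.7 142.9] rpy [-179.9   23.9 -173.4] F [-0.1 -0.3  0.9] gap 29.6 grip 0.0
0 row [2.79, 0.07, -6.62, 1.99, 11.97, 6.32] | 72.0 mm 13.7 deg -> [553.9 164.4 192.1]
1 row [5.48, -0.55, -0.02, 0.0, 12.0, 0.0] | 55.0 mm 12.0 deg -> [500.3 158.9 180.9]
2 row [5.21, -0.53, 7.09, 0.0, -0.0, 30.0] | 88.0 mm 30.0 deg -> [448.1 153.6 110. ]
3 row [0.0, 0.0, 0.0, 0.0, -0.0, 30.0] | 0.0 mm 30.0 deg -> [448.1 153.6 110. ]
4 row [0.0, 0.0, 0.0, -0.0, -0.0, 30.0] | 0.0 mm 30.0 deg -> [448.1 153.6 110. ]
5 row [0.0, 0.0, 0.0, 0.0, -0.0, 30.0] | 0.0 mm 30.0 deg -> [448.1 153.6 110. ]
6 row [0.0, 0.0, 0.0, 0.0, -0.0, 25.0] | 0.0 mm 25.0 deg -> [448.1 153.6 110. ]
7 row [0.0, 0.0, 0.0, -0.0, -0.0, 21.9] | 0.0 mm 21.9 deg -> [448.1 153.6 110. ]
8 row [0.0, -0.0, 8.0, 0.0, 0.0, 0.0] | 80.0 mm 0.0 deg -> [448.1 153.6  30. ]
[ 12.  -5. 111.  -3.  50. -83.]
```

View pics/sp4.png

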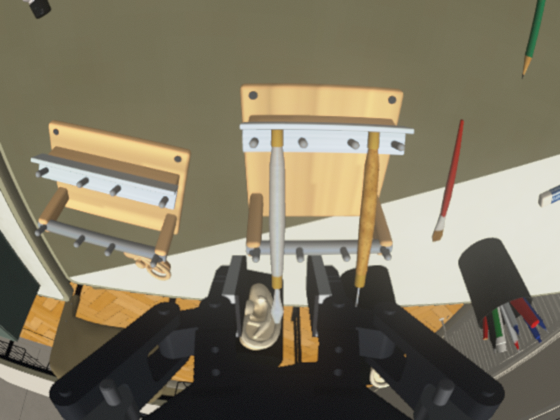

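Both slim tools now rest on the long rest, butts at the lip (277,130) and (373,135). Next is the scriber, gripped with the hand turned half round.

Emit:
play_rows --motion '[[[2.8,0.05,-6.6,2,12,6.3],[2.8,0.05,-6.6,2,12,6.3],[2.8,0.05,-6.6,2,12,6.3],[2.8,0.05,-6.6,2,12,6.3]]]' --jaw 0.55

```text
time: 16.7
tool_pos: [555.0, 164.4, 192.4]
tcp_rot: [-180.0, 12.1, -179.9]
ft_force: [-0.1, 0.3, -0.2]
finger_gap: 46.8
grip_force: 0.0
```

Emit:
play_rows --motion '[[[5.5,-0.55,0,0,12,0],[5.5,-0.55,0,0,12,0],[5.5,-0.55,0,0,12,0],[5.5,-0.55,0,0,12,0]]]'

```text
time: 17.1
tool_pos: [500.5, 158.5, 179.5]
tcp_rot: [-180.0, 0.1, -180.0]
ft_force: [0.1, 0.2, 0.5]
finger_gap: 46.6
grip_force: 0.0
```

Emit:
play_rows --motion '[[[5.2,-0.55,7.1,0,0,30],[5.2,-0.55,7.1,0,0,30],[5.2,-0.55,7.1,0,0,30],[5.2,-0.55,7.1,0,0,30],[5.2,-0.55,7.1,0,0,30]]]'

```text
time: 17.6
tool_pos: [448.3, 153.3, 109.5]
tcp_rot: [180.0, 0.1, 150.0]
ft_force: [-0.8, 0.5, 0.5]
finger_gap: 47.2
grip_force: 0.0
```

Emit:
play_rows --motion '[[[0,0,0,0,0,30],[0,0,0,0,0,30],[0,0,0,0,0,30],[0,0,0,0,0,30],[0,0,0,0,0,30]]]'

```text
time: 18.1
tool_pos: [449.0, 153.3, 110.3]
tcp_rot: [179.9, 0.1, 120.1]
ft_force: [-0.1, 0.4, 0.8]
finger_gap: 46.9
grip_force: 0.0
```

Emit:
play_rows --motion '[[[0,0,0,0,0,30],[0,0,0,0,0,30],[0,0,0,0,0,30],[0,0,0,0,0,30],[0,0,0,0,0,30]]]'

```text
time: 18.6
tool_pos: [448.8, 153.3, 110.1]
tcp_rot: [179.9, 0.0, 90.2]
ft_force: [0.2, 0.1, 0.2]
finger_gap: 47.1
grip_force: 0.0
```

Emit:
play_rows --motion '[[[0,0,0,0,0,30],[0,0,0,0,0,30],[0,0,0,0,0,30],[0,0,0,0,0,30],[0,0,0,0,0,30]]]'

```text
time: 19.1
tool_pos: [448.6, 153.3, 110.1]
tcp_rot: [179.9, -0.0, 60.2]
ft_force: [-0.3, 0.2, -0.6]
finger_gap: 46.9
grip_force: 0.0
```

Emit:
play_rows --motion '[[[0,0,0,0,0,25],[0,0,0,0,0,25],[0,0,0,0,0,25],[0,0,0,0,0,25]]]'

```text
time: 19.5
tool_pos: [448.6, 153.2, 110.1]
tcp_rot: [180.0, -0.0, 35.2]
ft_force: [0.8, -0.5, -0.4]
finger_gap: 46.8
grip_force: 0.0
```

Emit:
play_rows --motion '[[[0,0,0,0,0,21.9],[0,0,0,0,0,21.9],[0,0,0,0,0,21.9],[0,0,0,0,0,21.9]]]'

```text
time: 19.9
tool_pos: [448.5, 153.2, 110.1]
tcp_rot: [180.0, -0.0, 13.5]
ft_force: [0.4, 0.4, 0.3]
finger_gap: 46.9
grip_force: 0.0
```

```bash
python3 - <<'E'
from h import *
c=cur(6); seg(7,(230,60,330,260),c)
g=grip((491,163.6),193.1,44); q=(180,0,13.1)
plan(c,[(np.r_[g,30],q),(np.r_[g,3],q)])
E
```

```text
t 20.15 pos [448.5 153.2 110.1] rpy [180.   -0.   13.3] F [ 0.1 -0.1 -0.3] gap 47.3 grip 0.0
px 265 285 149 259 ends [398.7 141.6] [490.3 163.1] ang 13.2 line y at ends from fit
0 row [-0.03, -0.05, 8.01, 0.02, -0.03, 0.35] | 80.0 mm 0.4 deg -> [448.1 153.6  30. ]
1 row [0.0, -0.0, 2.7, 0.0, 0.0, 0.0] | 27.0 mm 0.0 deg -> [448.1 153.6   3. ]
```

Emit:
play_rows --motion '[[[0,0,4,0,0,0.2],[0,0,8,0,0,0.2],[0,0,10,0,0,0.2],[0,0,10.7,0,0,0.2],[0,0,10.7,0,0,0.2]]]'

```text
time: 20.75
tool_pos: [447.7, 153.0, 2.3]
tcp_rot: [180.0, 0.1, 13.0]
ft_force: [0.5, -0.0, 0.8]
finger_gap: 47.0
grip_force: 0.0
```

Emit:
play_rows --motion '[[[0,0,0,0,0,0],[0,0,0,0,0,0],[0,0,0,0,0,0],[0,0,0,0,0,0],[0,0,0,0,0,0]]]' --jaw 0 --squeeze 35

```text
time: 21.25
tool_pos: [450.2, 153.6, 4.9]
tcp_rot: [180.0, -0.2, 12.9]
ft_force: [-0.2, 0.7, 7.2]
finger_gap: 16.0
grip_force: 34.4
```

```bash
python3 - <<'E'
from h import *
c=cur(6); zt=2.5
p,q=place("short",38,44,7,zt,gap=4,h=1,up=70)
A=np.r_[470,110,170]; B=c[0]+[0,0,100]
plan(c,[(B,c[1])]+[(B*(1-f)+A*f,(180,0,a)) for f,a in((.2,43),(.4,73),(.6,103),(.8,133),(1,150))]+[((A+p)/2+[0,0,20],(180,12,162)),(p,q)])
E
```

```text
t 21.5 pos [450.2 153.6   4.9] rpy [180.   -0.2  12.9] F [-1.4 -0.1  7.4] gap 16.1 grip 34.4
0 row [0.04, 0.0, -10.0, 0.0, 0.0, 0.0] | 100.0 mm 0.0 deg -> [450.2 153.6 104.9]
1 row [0.2, 0.94, -1.3, 0.07, -0.2, -30.07] | 16.0 mm 30.1 deg -> [454.1 144.9 117.9]
2 row [-0.3, 0.91, -1.3, 0.0, 0.0, -30.0] | 16.0 mm 30.0 deg -> [458.1 136.2 130.9]
3 row [-0.72, 0.63, -1.3, -0.0, 0.0, -30.0] | 16.0 mm 30.0 deg -> [462.1 127.4 144. ]
4 row [-0.94, 0.19, -1.3, -0.0, 0.0, -30.0] | 16.0 mm 30.0 deg -> [466.  118.7 157. ]
5 row [-0.91, -0.3, -1.3, 0.0, 0.0, -17.0] | 16.0 mm 17.0 deg -> [470. 110. 170.]
6 row [-9.63, 2.4, 0.47, -1.26, -11.96, -11.96] | 99.0 mm 17.0 deg -> [565.4  82.6 165.3]
7 row [-8.77, 0.34, 6.43, -2.26, -11.98, -6.96] | 109.0 mm 14.0 deg -> [660.7  55.3 120.7]
```

Emit:
play_rows --motion '[[[0,0,-5,0,0,0],[0,0,-10,0,0,0],[0,0,-10,0,0,0],[0,0,-10,0,0,0]]]'

```text
time: 21.95
tool_pos: [450.2, 153.6, 105.5]
tcp_rot: [180.0, -0.3, 12.9]
ft_force: [-0.4, 0.1, -1.2]
finger_gap: 16.5
grip_force: 34.8
```

Emit:
play_rows --motion '[[[0.2,0.95,-1.3,0,0,-30],[0.2,0.95,-1.3,0,0,-30],[0.2,0.95,-1.3,0,0,-30],[0.2,0.95,-1.3,0,0,-30],[0.2,0.95,-1.3,0,0,-30]]]'

```text
time: 22.45
tool_pos: [451.3, 144.1, 114.5]
tcp_rot: [-179.9, 0.1, 43.0]
ft_force: [0.5, 0.3, -0.5]
finger_gap: 15.9
grip_force: 34.8
```

Emit:
play_rows --motion '[[[-0.3,0.9,-1.3,0,0,-30],[-0.3,0.9,-1.3,0,0,-30],[-0.3,0.9,-1.3,0,0,-30],[-0.3,0.9,-1.3,0,0,-30],[-0.3,0.9,-1.3,0,0,-30]]]'

```text
time: 22.95
tool_pos: [455.7, 135.6, 128.0]
tcp_rot: [-179.9, 0.0, 72.8]
ft_force: [0.2, -0.9, -0.1]
finger_gap: 16.3
grip_force: 34.8
```

Emit:
play_rows --motion '[[[-0.7,0.65,-1.3,0,0,-30],[-0.7,0.65,-1.3,0,0,-30],[-0.7,0.65,-1.3,0,0,-30],[-0.7,0.65,-1.3,0,0,-30],[-0.7,0.65,-1.3,0,0,-30]]]'

```text
time: 23.45
tool_pos: [460.2, 127.1, 141.4]
tcp_rot: [-180.0, 0.0, 102.8]
ft_force: [1.0, -0.3, -0.2]
finger_gap: 16.6
grip_force: 34.8
```

Emit:
play_rows --motion '[[[-0.95,0.2,-1.3,0,0,-30],[-0.95,0.2,-1.3,0,0,-30],[-0.95,0.2,-1.3,0,0,-30],[-0.95,0.2,-1.3,0,0,-30],[-0.95,0.2,-1.3,0,0,-30]]]'

```text
time: 23.95
tool_pos: [464.4, 118.3, 154.6]
tcp_rot: [-180.0, -0.0, 132.7]
ft_force: [-0.1, -0.7, -0.8]
finger_gap: 16.4
grip_force: 34.8
```

Emit:
play_rows --motion '[[[-0.9,-0.3,-1.3,0,0,-17],[-0.9,-0.3,-1.3,0,0,-17],[-0.9,-0.3,-1.3,0,0,-17],[-0.9,-0.3,-1.3,0,0,-17]]]'

```text
time: 24.35
tool_pos: [468.3, 109.8, 167.7]
tcp_rot: [-180.0, -0.0, 149.5]
ft_force: [-0.4, -0.3, -0.8]
finger_gap: 16.2
grip_force: 34.8
```

Emit:
play_rows --motion '[[[-9.65,2.4,0.45,-1.25,-11.95,-11.95],[-9.65,2.4,0.45,-1.25,-11.95,-11.95],[-9.65,2.4,0.45,-1.25,-11.95,-11.95],[-9.65,2.4,0.45,-1.25,-11.95,-11.95],[-9.65,2.4,0.45,-1.25,-11.95,-11.95]]]'

```text
time: 24.85
tool_pos: [563.2, 82.4, 163.1]
tcp_rot: [180.0, 11.9, 161.7]
ft_force: [0.2, 0.4, -0.3]
finger_gap: 15.7
grip_force: 34.8
```

```bash
python3 - <<'E'
from h import *
c=cur(6); zt=1.5
p,q=place("short",38,42.5,7,zt,gap=4,h=1,up=70)
plan(c,[(p,q),place("short",38,42.5,7,zt,gap=4,h=1)])
from bench import optics
s=optics.snapshot("wrist"); cv2.imwrite("pics/sc2.png",s["pixels"][:,:,::-1])
X,q=place("short",38,0,6,0,0,6); print("groove butt px",proj(s,X,c),"groove@60",proj(s,place("short",38,44,6,0,0,6)[0],c))
E
```

```text
t 25.1 pos [563.6  82.4 163.5] rpy [180.   12.  161.9] F [-0.3  0.3 -0.3] gap 15.9 grip 34.8
0 row [-8.85, 0.44, 6.41, -2.3, -12.02, -7.15] | 109.0 mm 14.2 deg -> [659.8  55.5 119.1]
1 row [-0.0, 0.0, 7.0, 0.0, 0.0, 0.0] | 70.0 mm 0.0 deg -> [687.8  50.2  55.2]
groove butt px [[280.64613772 248.57261955]] groove@60 [[285.76352971 290.41889685]]
```

Emit:
play_rows --motion '[[[-8.85,0.45,6.4,-2.3,-12,-7.15],[-8.85,0.45,6.4,-2.3,-12,-7.15],[-8.85,0.45,6.4,-2.3,-12,-7.15],[-8.85,0.45,6.4,-2.3,-12,-7.15],[-8.85,0.45,6.4,-2.3,-12,-7.15]]]'

```text
time: 25.7
tool_pos: [660.3, 55.6, 120.0]
tcp_rot: [-180.0, 24.0, 169.4]
ft_force: [0.4, -0.7, -0.6]
finger_gap: 16.3
grip_force: 34.8
```

```bash
python3 - <<'E'
from h import *
c=cur(6); zt=1.5
plan(c,[place("short",38,42.5,7,zt,gap=4,h=1)])
from bench import optics
s=optics.snapshot("wrist"); cv2.imwrite("pics/sc3.png",s["pixels"][:,:,::-1])
X,q=place("short",38,0,6,0,0,6); print("groove butt px",proj(s,X,c),"groove@44",proj(s,place("short",38,44,6,0,0,6)[0],c))
print("hand axis: butt expected px", proj(s,c[0]+rot(c[1])@np.array([42.5,0,-6]),c))
hs=cv2.cvtColor(s["pixels"],cv2.COLOR_RGB2HSV)
for y in range(130,240,6): print(y,''.join('#' if (hs[y,x,1]<45 and hs[y,x,2]>110) else ('d' if hs[y,x,2]<80 else '.') for x in range(220,344,2)))
E
```

```text
t 25.95 pos [660.7  55.8 120.7] rpy [-180.    24.1  169.4] F [ 0.2 -0.5 -0.6] gap 16.3 grip 34.8
0 row [0.15, -0.05, 7.11, 0.04, 0.08, 0.09] | 71.0 mm 0.1 deg -> [687.8  50.2  55.2]
groove butt px [[278.2008943  153.33751493]] groove@44 [[278.03076754 216.03072426]]
hand axis: butt expected px [[280.28942445 194.10996088]]
130 ..............................................................
136 ..............................................................
142 ..............................................................
148 #####################################################.........
154 #######################################################.......
160 #####################################################.........
166 #############..#############################....#####.........
172 #####################################################.........
178 ..................................................##..........
184 ..............................................................
190 ........................#########.............................
196 .......................###########............................
202 ......................#############...........................
208 .....................###############..........................
214 ....................#################.........................
220 ...................###################........................
226 ...................###################........................
232 ....................##################..................######
238 ###################.######################........############
```

Emit:
play_rows --motion '[[[-0.2,0.1,3,0,0,0],[-0.2,0.1,5.5,0,0,0],[-0.2,0.1,7,0,0,0],[-0.2,0.1,7,0,0,0],[-0.2,0.1,7,0,0,0]]]'

```text
time: 26.55
tool_pos: [690.4, 50.9, 56.2]
tcp_rot: [-180.0, 24.0, 169.4]
ft_force: [-0.7, 0.6, -0.2]
finger_gap: 16.1
grip_force: 37.9
```

```bash
python3 - <<'E'
from h import *
c=cur(6)
plan(c,[place("short",38,46,7,1.5,gap=4,h=0)])
from bench import optics
s=optics.snapshot("wrist"); cv2.imwrite("pics/sc4.png",s["pixels"][:,:,::-1])
hs=cv2.cvtColor(s["pixels"],cv2.COLOR_RGB2HSV)
for y in range(130,250,4): print(y,''.join('#' if (hs[y,x,1]<45 and hs[y,x,2]>170) else('o' if (hs[y,x,1]<60 and hs[y,x,2]>100)  else ('d' if hs[y,x,2]<80 else '.')) for x in range(220,344,2)))
E
```

```text
t 26.8 pos [690.5  50.9  56.6] rpy [-180.    24.1  169.4] F [ 0.7  0.8 -0.6] gap 16.0 grip 37.9
0 row [-0.06, -0.12, 0.12, 0.02, 0.04, 0.11] | 2.0 mm 0.1 deg -> [691.3  49.5  55.7]
130 ..............................................................
134 ..............................................................
138 ..............................................................
142 ..............................................................
146 ..............................................................
150 ..............................................................
154 ..............................................................
158 ..............................................................
162 ..............................................................
166 oooooooooooooooooooooooooooooooooooooooooooooooooooooooooooooo
170 oooooooooooooooooooooooooooooooooooooooooooooooooooooooooooooo
174 ##############################################################
178 ##############################################################
182 ############################################
[... 390 characters left out ...]
##oo################oo###o###o
210 ...o.................oo###########ooo........o..o.....#ooo##oo
214 ....................oo#############oo...................oooooo
218 ....................oo#############oo...................oooooo
222 ....................oo##############oo..................oooooo
226 ....................o###############oo.................ooooooo
230 ....................o###############oo.................ooooooo
234 ....................o###############oo................ooooooo.
238 ....................o###############oo.................oo.oooo
242 ....................o###############oo..................o.....
246 ....................o####ooooooo####oo.......................o
```

Emit:
play_rows --motion '[[[0,0,0.15,0,0,0],[0,0,0.2,0,0,0],[0,0,0.2,0,0,0]]]'

```text
time: 27.2
tool_pos: [691.5, 50.7, 55.2]
tcp_rot: [-180.0, 24.1, 169.4]
ft_force: [-5.5, 1.0, 5.9]
finger_gap: 16.2
grip_force: 38.8
```

Emit:
play_rows --motion '[[[0,0,0,0,0,0],[0,0,0,0,0,0],[0,0,0,0,0,0],[0,0,0,0,0,0],[0,0,0,0,0,0]]]' --jaw 0.42

```text
time: 27.7
tool_pos: [691.2, 50.6, 54.3]
tcp_rot: [-180.0, 24.0, 169.4]
ft_force: [0.7, -0.4, -0.3]
finger_gap: 36.1
grip_force: 0.0
```

Emit:
play_rows --motion '[[[0,0,-2,0,0,0],[0,0,-5,0,0,0],[0,0,-9,0,0,0],[0,0,-9,0,0,0],[0,0,-9,0,0,0]]]'

```text
time: 28.2
tool_pos: [656.1, 57.6, 138.7]
tcp_rot: [180.0, 24.2, 169.4]
ft_force: [0.6, 1.1, -0.3]
finger_gap: 36.2
grip_force: 0.0
```

```bash
python3 - <<'E'
from h import *
c=cur(6)
from bench import optics
s=optics.snapshot("wrist"); cv2.imwrite("pics/sc5.png",s["pixels"][:,:,::-1])
hs=cv2.cvtColor(s["pixels"],cv2.COLOR_RGB2HSV)
for y in range(130,270,5): print(y,''.join('#' if (hs[y,x,1]<45 and hs[y,x,2]>170) else('o' if (hs[y,x,1]<60 and hs[y,x,2]>100)  else ('d' if hs[y,x,2]<80 else '.')) for x in range(220,344,2)))
g=grip((404,-69.1),24,48.5); q=(180,0,204); T=np.r_[g,110]
plan(c,[(c[0]*.67+T*.33+[0,0,50],(180,12,180)),(c[0]*.33+T*.67+[0,0,40],(180,0,192)),(T,q),(np.r_[g,40],q)])
E
```

```text
t 28.45 pos [654.9  57.3 135.9] rpy [-179.9   23.9  169.4] F [ 0.1 -0.5 -0.3] gap 36.1 grip 0.0
130 ..............................................................
135 ..............................................................
140 ..............................................................
145 oooooooooooooooooooooooooooooooooooooooooooooooooooo..........
150 ####################################################o.........
155 #########################o######o##################...o.o.....
160 ############oooo#########o#######o#########o.o####o.o..o......
165 ##############oo########o########o#########oo#o####.....o.o...
170 #######################oo#########o###############o......oo...
175 ........................##########o...............o.o..o....o.
180 .......................o##########o..............oo.oo..ooo..o
185 .......................o###ooooo##o..............oo...........
190 .......................o###odddo##o.............o......ooooo..
195 .......................o###odddo##o.............oo.....oo.....
200 .......................o###odddo##o..............o...o.oo....o
[... 515 characters left out ...]
o.ooo.###############
245 ............oo#o........o##ooooo##o.o#########################
250 ............o............##ooooo#o......######################
255 ...ooooo..................ooooooo........#####################
260 ..o.....dd.........o#......#####..........#####.d.ooooo#######
265 .......ddd...oo#########################..o####ddd.ooooo######
0 row [3.85, -4.72, -6.24, -3.32, 11.94, -10.08] | 87.0 mm 16.0 deg -> [586.7  22.1 177.4]
1 row [7.26, -3.63, 0.38, -1.26, 11.96, -11.96] | 81.0 mm 17.0 deg -> [516.5 -14.2 158.6]
2 row [7.4, -2.03, 4.86, 0.0, 0.0, -12.0] | 91.0 mm 12.0 deg -> [448.3 -49.4 110. ]
3 row [0.0, -0.0, 7.0, 0.0, 0.0, 0.0] | 70.0 mm 0.0 deg -> [448.3 -49.4  40. ]
```

The scriber sits in its groove: butt at the lip, row ~154, slider up. Next is the roller pen.

Emit:
play_rows --motion '[[[3.85,-4.7,-6.25,-3.3,11.95,-10.1],[3.85,-4.7,-6.25,-3.3,11.95,-10.1],[3.85,-4.7,-6.25,-3.3,11.95,-10.1],[3.85,-4.7,-6.25,-3.3,11.95,-10.1],[3.85,-4.7,-6.25,-3.3,11.95,-10.1]]]' --jaw 0.6

```text
time: 29.05
tool_pos: [586.8, 22.6, 176.6]
tcp_rot: [-180.0, 12.0, 180.0]
ft_force: [0.0, 0.3, 0.0]
finger_gap: 51.5
grip_force: 0.0
```

Emit:
play_rows --motion '[[[7.25,-3.65,0.4,-1.25,11.95,-11.95],[7.25,-3.65,0.4,-1.25,11.95,-11.95],[7.25,-3.65,0.4,-1.25,11.95,-11.95],[7.25,-3.65,0.4,-1.25,11.95,-11.95],[7.25,-3.65,0.4,-1.25,11.95,-11.95]]]'

```text
time: 29.55
tool_pos: [517.6, -13.3, 158.7]
tcp_rot: [-180.0, 0.1, -168.1]
ft_force: [-0.0, -0.9, 0.8]
finger_gap: 51.3
grip_force: 0.0
```

Emit:
play_rows --motion '[[[7.4,-2.05,4.85,0,0,-12],[7.4,-2.05,4.85,0,0,-12],[7.4,-2.05,4.85,0,0,-12],[7.4,-2.05,4.85,0,0,-12]]]'

```text
time: 29.95
tool_pos: [448.5, -49.3, 110.0]
tcp_rot: [-180.0, 0.1, -156.1]
ft_force: [0.7, 0.5, -0.2]
finger_gap: 51.2
grip_force: 0.0
```

```bash
python3 - <<'E'
from h import *
c=cur(6); seg(11,(225,60,335,258),c)
g=grip((404,-69.1),24,48.5); q=(180,0,204)
plan(c,[(np.r_[g,40],q),(np.r_[g,4.5],q)])
E
```

```text
t 30.2 pos [450.3 -49.4 111.6] rpy [-179.9    0.2 -156. ] F [ 0.4  0.6 -0.2] gap 50.8 grip 0.0
px 268 296 145 257 ends [403.7 -66.6] [490.6 -28.9] ang 23.4 line y at ends from fit
0 row [0.2, 0.1, 7.16, -0.14, 0.18, -0.03] | 72.0 mm 0.2 deg -> [448.3 -49.4  40. ]
1 row [0.0, -0.0, 3.55, 0.0, 0.0, 0.0] | 36.0 mm 0.0 deg -> [448.3 -49.4   4.5]
```

Emit:
play_rows --motion '[[[0.15,0.15,4,0,0,0],[0.15,0.15,8,0,0,0],[0.15,0.15,10,0,0,0],[0.15,0.15,10.65,0,0,0],[0.15,0.15,10.65,0,0,0]]]'

```text
time: 30.8
tool_pos: [446.7, -48.7, 3.6]
tcp_rot: [180.0, -0.0, -156.0]
ft_force: [0.1, 0.7, 0.7]
finger_gap: 51.3
grip_force: 0.0
```

Emit:
play_rows --motion '[[[0,0,0,0,0,0],[0,0,0,0,0,0],[0,0,0,0,0,0],[0,0,0,0,0,0],[0,0,0,0,0,0]]]' --jaw 0 --squeeze 25

```text
time: 31.3
tool_pos: [448.7, -49.2, 5.8]
tcp_rot: [-179.8, 0.2, -156.0]
ft_force: [-0.7, 0.8, 6.5]
finger_gap: 20.3
grip_force: 24.9
```

Emit:
play_rows --motion '[[[0,0,-5,0,0,0],[0,0,-10,0,0,0],[0,0,-10,0,0,0],[0,0,-10,0,0,0]]]'

```text
time: 31.7
tool_pos: [448.7, -49.3, 106.5]
tcp_rot: [-179.8, 0.3, -156.0]
ft_force: [0.6, -1.2, -0.9]
finger_gap: 20.1
grip_force: 24.7
```

```bash
python3 - <<'E'
from h import *
c=cur(6); zt=4
p,q=place("short",-38,48.5,11,zt,gap=4,h=1,up=70)
plan(c,[(c[0]*.67+p*.33+[0,0,45],(180,8,192)),(c[0]*.33+p*.67+[0,0,40],(180,16,180)),(p,q)])
E
```

```text
t 31.95 pos [446.6 -48.8 103.7] rpy [ 1.799e+02 -1.000e-01 -1.560e+02] F [ 0.1  0.1 -0.9] gap 20.5 grip 24.7
0 row [-6.52, -1.87, -5.16, 0.81, -7.95, 11.99] | 85.0 mm 14.4 deg -> [513.7 -39.3 155.4]
1 row [-6.93, -0.48, 0.79, 2.5, -7.97, 11.75] | 70.0 mm 14.4 deg -> [582.9 -29.5 157.2]
2 row [-5.54, 0.95, 5.06, 3.66, -7.98, 10.06] | 76.0 mm 13.4 deg -> [650.1 -20.1 123.9]
```

Emit:
play_rows --motion '[[[-6.5,-1.85,-5.15,0.8,-7.95,12],[-6.5,-1.85,-5.15,0.8,-7.95,12],[-6.5,-1.85,-5.15,0.8,-7.95,12],[-6.5,-1.85,-5.15,0.8,-7.95,12],[-6.5,-1.85,-5.15,0.8,-7.95,12]]]'

```text
time: 32.5
tool_pos: [512.0, -39.1, 153.6]
tcp_rot: [179.9, 7.8, -167.9]
ft_force: [0.3, -0.1, 0.2]
finger_gap: 20.6
grip_force: 24.7
```

Emit:
play_rows --motion '[[[-6.95,-0.5,0.8,2.5,-7.95,11.75],[-6.95,-0.5,0.8,2.5,-7.95,11.75],[-6.95,-0.5,0.8,2.5,-7.95,11.75],[-6.95,-0.5,0.8,2.5,-7.95,11.75],[-6.95,-0.5,0.8,2.5,-7.95,11.75]]]'

```text
time: 33.0
tool_pos: [581.9, -29.8, 156.4]
tcp_rot: [-180.0, 15.8, -179.9]
ft_force: [-0.2, 0.6, -1.0]
finger_gap: 20.3
grip_force: 24.7
```

Emit:
play_rows --motion '[[[-5.55,0.95,5.05,3.65,-8,10.05],[-5.55,0.95,5.05,3.65,-8,10.05],[-5.55,0.95,5.05,3.65,-8,10.05],[-5.55,0.95,5.05,3.65,-8,10.05],[-5.55,0.95,5.05,3.65,-8,10.05]]]'

```text
time: 33.5
tool_pos: [650.3, -20.7, 125.0]
tcp_rot: [-180.0, 24.0, 169.4]
ft_force: [-0.1, -0.5, 0.4]
finger_gap: 20.5
grip_force: 24.7
```

```bash
cat >> h.py <<'E'
def ascii(name,y0=130,y1=260,dy=5,x0=220,x1=344):
    from bench import optics
    s=optics.snapshot("wrist"); cv2.imwrite(f"pics/{name}.png",s["pixels"][:,:,::-1]); hs=cv2.cvtColor(s["pixels"],cv2.COLOR_RGB2HSV)
    for y in range(y0,y1,dy): print(y,''.join('#' if (hs[y,x,1]<45 and hs[y,x,2]>170) else('o' if (hs[y,x,1]<60 and hs[y,x,2]>100)  else ('d' if hs[y,x,2]<80 else '.')) for x in range(x0,x1,2)))
    return s
E
python3 - <<'E'
from h import *
c=cur(6); s=ascii("r1")
plan(c,[place("short",-38,48.5,11,4,gap=4,h=1)])
print("groove butt px",proj(s,place("short",-38,0,11,0,0,11)[0],c))
print("hand butt px exp", proj(s,c[0]+rot(c[1])@np.array([48.5,0,-7]),c))
E
```

```text
t 33.75 pos [650.6 -20.7 125.2] rpy [180.   24.1 169.3] F [-0.   0.7 -0. ] gap 20.6 grip 24.7
130 ..............................................................
135 ..o...........................................................
140 ..oo.o####################################################oooo
145 .ooooo########################################################
150 .o..oo.#######################################################
155 .....oo#####o..o#############################ooo##############
160 .oo....o###o##oo#############################oo###############
165 .......o######################################################
170 ..............................................................
175 ....o...o.....................................................
180 .o......o.....................................................
185 oo...o.oo.....................................................
190 ..o...ooo.....................................................
195 .....o...o.......oo....................o......................
200 .......o.o.......#######################......................
2
[... 209 characters left out ...]
..o.........#######################o.....................
225 ....o..o.........#######################oooooooooooooooooooooo
230 .......ooo......########################oooooooooooooooooooooo
235 ......o.o##o....o##########################oooo###############
240 .........o..ooooo#######################oooooooooooooooooooooo
245 ..........o.o##oo#######################ooooo##o..............
250 .ooo..o..o....oooo######################ooooo.ooo.............
255 ..........oooooo.o######################oooooooo.o............
0 row [0.12, 0.06, 7.1, 0.0, 0.06, 0.01] | 71.0 mm 0.1 deg -> [678.  -25.3  59.9]
groove butt px [[279.86758992 145.26105782]]
hand butt px exp [[280.36575235 181.58557407]]
```

```bash
python3 - <<'E'
import cv2
im=cv2.imread("pics/r1.png")[:,:,::-1]
for y in range(164,204,3): print(y,[im[y,x].tolist() for x in(250,262,278,292,304)])
E
```

```text
164 [[225, 233, 239], [227, 234, 239], [227, 234, 239], [228, 235, 239], [228, 235, 239]]
167 [[221, 221, 220], [223, 222, 221], [226, 226, 225], [232, 231, 229], [226, 229, 231]]
170 [[244, 221, 156], [244, 221, 156], [244, 220, 156], [244, 220, 157], [245, 221, 157]]
173 [[243, 220, 154], [243, 219, 155], [243, 219, 156], [243, 219, 156], [243, 218, 154]]
176 [[240, 214, 150], [240, 214, 151], [240, 212, 151], [240, 212, 151], [239, 211, 149]]
179 [[240, 214, 150], [240, 214, 150], [240, 211, 151], [240, 211, 152], [238, 210, 149]]
182 [[240, 214, 151], [184, 153, 111], [126, 105, 87], [220, 181, 130], [239, 211, 150]]
185 [[166, 135, 99], [120, 100, 79], [124, 103, 82], [123, 102, 82], [239, 210, 150]]
188 [[164, 133, 98], [123, 101, 80], [123, 101, 80], [128, 105, 82], [237, 207, 146]]
191 [[166, 135, 99], [147, 119, 89], [150, 121, 91], [151, 123, 92], [238, 209, 148]]
194 [[164, 133, 98], [205, 163, 115], [195, 158, 114], [196, 156, 113], [239, 210, 149]]
197 [[167, 135, 99], [176, 149, 120], [224, 188, 134], [171, 148, 128], [244, 219, 155]]
200 [[166, 135, 99], [222, 211, 202], [201, 189, 182], [223, 211, 203], [250, 230, 167]]
203 [[166, 135, 99], [230, 223, 217], [241, 238, 239], [231, 224, 218], [250, 230, 167]]
```

Emit:
play_rows --motion '[[[0.2,0.1,3,0,0,0],[0.2,0.1,5.5,0,0,0],[0.2,0.1,6.7,0,0,0],[0.2,0.1,6.7,0,0,0],[0.2,0.1,6.7,0,0,0]]]'

```text
time: 34.35
tool_pos: [675.8, -23.9, 62.6]
tcp_rot: [180.0, 24.0, 169.3]
ft_force: [0.5, 0.4, 1.2]
finger_gap: 20.7
grip_force: 25.1
```

```bash
python3 - <<'E'
from h import *
c=cur(6); s=ascii("r2",150,250,4); im=s["pixels"]
print([(y,im[y,278].tolist()) for y in range(155,216,3)])
plan(c,[place("short",-38,44,11,4,gap=4,h=0)])
E
```

```text
t 34.6 pos [676.2 -23.9  63.3] rpy [180.   24.1 169.3] F [-0.4 -1.   0.2] gap 20.9 grip 25.1
150 ..............................................................
154 ..............................................................
158 oooooooooooooooooooooooooooooooooooooooooooooooooooooooooooooo
162 oooooooooooooooooooooooooooooooooooooooooooooooooooooooooooooo
166 ##############################################################
170 ##############################################################
174 ##############################################################
178 ##############################################################
182 ####o...o#############oooo...oooooo###############oooo########
186 ###o.....o########o...................o##########o.ooooo######
190 ##ooooo.o########o......................##########ooooooo#####
194 ##o##ooo##########.....................o###########oo###o#####
198 ###o#oo##########ooooo..............oo#oo###########o#########
202 .o...............o######################o.....................
206 .o...............#######################o.....................
21
[... 546 characters left out ...]
.........#######################......................
246 ...............ooo######################oooo..................
[(155, [149, 127, 101]), (158, [120, 117, 111]), (161, [118, 116, 110]), (164, [184, 186, 182]), (167, [223, 231, 236]), (170, [222, 229, 233]), (173, [221, 229, 232]), (176, [221, 230, 234]), (179, [223, 230, 235]), (182, [122, 108, 94]), (185, [117, 99, 81]), (188, [117, 99, 81]), (191, [130, 109, 87]), (194, [178, 144, 107]), (197, [220, 183, 133]), (200, [180, 165, 153]), (203, [237, 232, 233]), (206, [238, 238, 242]), (209, [239, 239, 243]), (212, [239, 239, 243]), (215, [239, 239, 243])]
0 row [0.4, -0.1, 0.5, 0.02, 0.1, -0.0] | 6.0 mm 0.1 deg -> [674.4 -24.7  57.2]
```

Emit:
play_rows --motion '[[[0.05,0,0.2,0,0,0],[0.05,0,0.35,0,0,0],[0.05,0,0.35,0,0,0]]]'

```text
time: 35.0
tool_pos: [676.8, -24.0, 59.4]
tcp_rot: [180.0, 24.0, 169.3]
ft_force: [-7.4, 0.2, 8.9]
finger_gap: 20.0
grip_force: 26.1
```

```bash
python3 - <<'E'
from h import *
c=cur(6); s=ascii("r3",154,210,4)
E
```

```text
t 35.25 pos [676.7 -24.   59.3] rpy [180.   24.  169.3] F [-7.2  1.   8.4] gap 20.5 grip 26.1
154 ..............................................................
158 ..............................................................
162 oooooooooooooooooooooooooooooooooooooooooooooooooooooooooooooo
166 oooooooooooooooooooooooooooooooooooooooooooooooooooooooooooooo
170 ##############################################################
174 ##############################################################
178 ##############################################################
182 ######################oooo...oooooo###########################
186 ####....o#########o...................o###########ooooo#######
190 ###......########o......................#########o.ooooo######
194 #ooooo..##########.....................o##########o.ooooo#####
198 #oo##ooo#########oooo...............oo#oo##########ooo##oo####
202 #####oo#############################################o#########
206 .................#######################o.....................
```

The pen touches the slope with a light force; releasing and retreating.

Emit:
play_rows --motion '[[[0,0,-0.1,0,0,0],[0,0,-0.1,0,0,0],[0,0,-0.1,0,0,0],[0,0,-0.1,0,0,0],[0,0,-0.1,0,0,0]]]' --jaw 0.45

```text
time: 35.85
tool_pos: [676.2, -24.0, 59.4]
tcp_rot: [180.0, 24.0, 169.3]
ft_force: [-0.0, -0.1, 0.5]
finger_gap: 38.1
grip_force: 0.0
```

Emit:
play_rows --motion '[[[0,0,-2,0,0,0],[0,0,-5,0,0,0],[0,0,-9,0,0,0],[0,0,-12,0,0,0],[0,0,-12,0,0,0]]]'

```text
time: 36.35
tool_pos: [630.4, -14.9, 175.5]
tcp_rot: [179.9, 24.5, 169.3]
ft_force: [0.2, 0.2, -1.0]
finger_gap: 38.5
grip_force: 0.0
```

```bash
python3 - <<'E'
from h import *
c=cur(6)
from bench import optics
s=optics.snapshot("wrist"); cv2.imwrite("pics/r4.png",s["pixels"][:,:,::-1])
E
```

```text
t 36.6 pos [628.7 -14.9 170.4] rpy [-180.    23.9  169.3] F [ 0.3 -0.3 -0.1] gap 38.5 grip 0.0
```

View pics/r4.png

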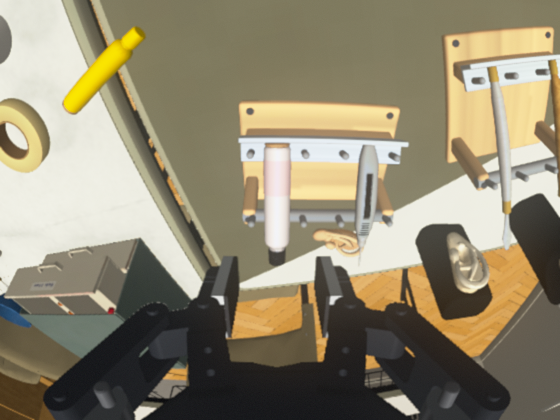

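The roller pen (butt at (278,145), cap up the slope) and the scriber (butt at (369,147)) both lie in their grooves against the lip, and the gripper is clear. Handing in.

```bash
python3 -c "
from bench import job; print(job.hand_in())"
```

```text
the job is handed in; nothing more can be done
None
```

All four tools are back on the rests, one to a groove, working ends up the slope and butts against the lips. The needle and spoon tools are on the long rest and the scriber and roller pen on the short one; the pencil and brush were not touched, and the job was handed in at about 37 s.

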